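# Put the moisture-test samples into dry storage

## Robot

A 6-joint arm with a two-finger parallel gripper is mounted at the origin on the work surface. World frame = base frame: x ahead of the robot, y to its left, z up, the work surface at z = 0. Lengths are in m, angles in degrees, forces in N, time in s.
With the tool pointing down it reaches from about 0.35 to 0.975 m from the base axis. Payload 4.9 kg.
Tool frame: the origin (TCP) lies midway between the tips of the shut fingers; the grasp point (between the pads) lies 19 mm behind it; z points along the fingers, y is the line along which they close (so a half turn about z gives the same grasp; the last joint's range is limited). The gripper opens to 85 mm and grips with 20 to 120 N. Pads are 22 mm wide; open, the fingers measure 114 mm over their backs; the gripper's body (76 mm by 85 mm) begins 54 mm behind the grasp point. The pads swing forward as they close: fully open they stand 13 mm farther back than shut.
Start: joints at [56.379, 3.019, 92.412, -0, 84.569, -6.818], TCP at [0.282, 0.558, 0.231] pointing down, gripper open.
Joint ranges: [-172.51, 172.51], [-57.92, 126.97], [3.15, 148.05], [-58.71, 238.71], [5.1, 150.11], [-179.66, 179.66]. Speed limits (degrees/s): [147.25, 147.25, 180, 180, 180, 180].

## Interface

Orientations are given as a 3x3 rotation matrix whose columns are the frame's x, y, z axes.
In Python, from station import r, vision gives the robot as it stands.
- The arm moves only by the tool carry_out, never from a script. Its argument "increments" is a list of rows, each a list of 3 entries, a list of its own where there are three numbers: the shift along the world's x, y, z as a fraction of full scale, then the turn, a rotation vector about the world's x, y, z as a fraction of full scale, then the closure, from 0 (fully open) to 1 (shut). A call has 1 to 20 rows; each row shifts and turns the commanded pose from where the row before left it; what a row does not reach is not made up. Full scale, the value 1, is 0.2 m for a shift and pi/4 rad for a turn. A row lasts 1/10 s, in which the tool goes at most 50 mm and 8.59 degrees, less where a joint would pass 70% of its speed; a pose out of reach is approached as far as the arm can. A call with a number of a shift or a turn outside -1 to 1 is refused whole. A call with a gripper value outside its range is refused whole. The fingers move at their own pace and stop on an object; the grip force is fixed at half the most. Time passes only in rows, so rows that do not move let the fingers close. It gives the time, the measured TCP pose, the force, the opening and the grip force at its end, in the units of the state.
- r.observe(): the state, without advancing time (a new reading comes with each control period).
- vision.capture(name): name is "side" or "top"; returns a dict with "frame" (400x640x3 uint8, red, green, blue), "K" (3x3 intrinsics, pixels), "D" ([k1, k2, p1, p2, k3] as OpenCV has them; the pictures are not rectified), "extrinsics" (4x4, takes a point from camera to world coordinates). Camera axes: x right, y up, looking along -z (the intrinsics and any distortion apply to the point x, -y, -z); pixel columns grow to the right and rows downward; lengths in m; the calibration is good to about 2 mm. A picture is of the moment at which its call begins. There is no depth.
- r.finish_job(): hands the job in; it is judged then, once.
Trained networks look in the newest picture that a camera, given by its name, has taken for a name from the list of things; names that differ only in an ending like _2 or _b are one class to them, and where a whole thing is asked for, a point or a joint stands for the part that bears it (a point fixed in the world has none). Each returns a list of dicts, best first, with "score" (0 to 1); they miss things now and then, are a little off and sometimes report something else, mostly with a low value. They report only what shows in the picture. A call takes as long as a camera call. They do not tell look-alikes from the thing itself.
- vision.spot_in(camera, name): "extent" ([left, top, width, height] as shares, 0 to 1, of the picture: columns of its width, rows of its height, round what is visible of it).
The state is a dict: "time": time; "joint_positions": joint angles; "joint_velocities": joint speeds; "tau": joint torques, N m; "tool_pos": TCP position; "orientation": TCP orientation; "contact_force": force on the tool from outside, world axes, zero at the start; "moment": the same for the moment, N m; "grip_width": finger opening in m; "grasp_force": force on a finger pad.
Only numpy, scipy, OpenCV 4.12 (cv2) and the standard library are available. Lean on these libraries where they do the work, as an engineer would, in place of code of your own. Each camera call takes 0.05 s, during which the arm holds its last target. There are 200 camera calls.

## Task

Get the sample bottles into dry storage: by its lug, tip the tub's blue lid well up (some 15 degrees or more) with the opposite edge still resting on the rim, then lift it off and lay it flat, right way up, in the middle of the green mat and let go. Pour all the orange desiccant beads from the steel cup into the tub, and only after that put every amber bottle in, to lie or stand below the rim. Finish with the lid back on, seated flush, and the cup standing upright on its white pad, leaving the wipe roll, reagent bottle, spatula and beaker where they are.

Things in the scene. Friction and masses are not known exactly. Their poses are not given: they have to be found in the camera images.
- tub: round open white plastic tub fixed to the bench, 140 mm across outside, 130 mm inside, 90 mm high, inner floor 6 mm up; origin at the centre of its underside, z up
- lid: loose blue lid, 110 g: round flange 146 mm across, 5 mm thick, resting on the rim, over a bevelled plug 122 mm across, 10 mm deep, with 4 mm play in the tub's mouth; an upright lug sticks out at one side. Origin at the centre of the plug's underside, z up, x towards the lug; seated flush, the origin is 80 mm above the tub's origin
- lid_lug (a point): middle of the lid's lug: 92 mm along the lid's x and 24 mm up its z; the lug is an upright block 40 mm long (lid x 68 to 108), 14 mm thick across (lid y), from 10 to 38 mm up the lid's z, free on both flat sides beyond the flange, to be pinched across its 14 mm
- lid_heel (a point): edge of the flange's underside straight across from the lug: at -72 mm along the lid's x, 10 mm up its z; the lid is tipped up about this edge
- mat: green mat, 200 by 190 mm, 3 mm thick, fixed on the bench, where the lid is to be laid; origin at the centre of its underside
- pad: white paper-board pad, 200 by 120 mm, 3 mm thick, fixed on the bench, on which the cup starts; the origin, at its underside, is 18 mm along -x of its middle, and the cup starts with its origin about 3 mm above the pad's origin
- cup: steel pouring cup, 180 g, 52 mm wide (y), inside 46; foot and 42 mm high sides from x -36 to 72 mm, 4 mm floor, back wall 45 mm high at x = -36 with a black grip fin behind it; inside front is a ramp rising at 40 degrees to the open lip, so it must be tilted lip-down by about 70 degrees to empty. Origin at the foot, z up, x towards the lip
- cup_grip (a point): grip point of the cup's black fin: cup x -58 mm, 40 mm up; the fin is 14 mm thick (across cup y), from x -36 to -74 mm and from 16 to 60 mm up
- cup_lip (a point): middle of the cup's pouring lip: cup x 72 mm, 39 mm up
- bead0_center (a point): centre of one of the six orange desiccant beads, balls 18 mm across, 10 g, which start in the cup
- bead1_center (a point): centre of one of the six orange desiccant beads, balls 18 mm across, 10 g, which start in the cup
- bead2_center (a point): centre of one of the six orange desiccant beads, balls 18 mm across, 10 g, which start in the cup
- bead3_center (a point): centre of one of the six orange desiccant beads, balls 18 mm across, 10 g, which start in the cup
- bead4_center (a point): centre of one of the six orange desiccant beads, balls 18 mm across, 10 g, which start in the cup
- bead5_center (a point): centre of one of the six orange desiccant beads, balls 18 mm across, 10 g, which start in the cup
- bottle0: square amber sample bottle, 28 by 28 mm body 26 mm high with a round white cap 24 mm across on top, 36 mm in all, about 35 g; origin at the centre of its underside, z towards the cap, x and y square to the sides; there may be two to four bottles, standing on the bench
- bottle1: square amber sample bottle, 28 by 28 mm body 26 mm high with a round white cap 24 mm across on top, 36 mm in all, about 35 g; origin at the centre of its underside, z towards the cap, x and y square to the sides; there may be two to four bottles, standing on the bench
- bottle2: square amber sample bottle, 28 by 28 mm body 26 mm high with a round white cap 24 mm across on top, 36 mm in all, about 35 g; origin at the centre of its underside, z towards the cap, x and y square to the sides; there may be two to four bottles, standing on the bench
- bottle3: square amber sample bottle, 28 by 28 mm body 26 mm high with a round white cap 24 mm across on top, 36 mm in all, about 35 g; origin at the centre of its underside, z towards the cap, x and y square to the sides; there may be two to four bottles, standing on the bench
- roll: bystander: white wipe roll standing on end, 100 mm across, 100 mm high
- reagent: bystander: amber reagent bottle, 64 mm across, 150 mm high, origin at its underside
- spatula: bystander: spatula, 170 mm long, lying flat
- beaker: bystander: small glass beaker, 56 mm across, 60 mm high
Mind the look-alikes: they are no part of the job. Leave any purple look-alike of the bottle0 alone.

How it is judged:
By the outcome, as a careful person would: the job done as asked, in the order asked, and still so for the second after the job is handed in, with the robot touching nothing.
Of bottle0, bottle1, bottle2, bottle3 only 2 to 4 are there at a start; the rules pass over those that are not, and their reading is None.
At some moment in a run one of bottle0, bottle1, bottle2, bottle3 may be knocked a few centimetres aside while the robot is not near it.
It also fails if it takes over 210 s, if anything falls off the work surface, if the arm or the gripper's body presses on something with over 40 N, if the wrist force passes 120 N, or if a joint passes its speed limit or range.

## Working session

There is one attempt and no reset: what is moved stays moved. The work goes in short steps, Python scripts to look and compute and a tool call to move; the robot and the scene stay as the last step left them, time stands still between calls to the robot, and variables do not carry over. Pictures are saved under pics/ and viewed, at most 14 in all, crops included, and the job is handed in when it is done.

Besides the shell and the picture viewer there is one more tool, called after "Emit:" by a JSON object that holds its "api" and its "payload". carry_out: Moves the arm, as the interface text tells. Shift numbers are shares of 0.2 m and turn numbers shares of pi/4 rad, none past 1 either way. Its arguments: {"type":"object","properties":{"increments":{"type":"array"}},"required":["increments"]}

```bash
ls; mkdir -p pics; cat > h.py <<'E'
import numpy as np, cv2
from station import r, vision
def cap(n,fn=None):
    c=vision.capture(n)
    if fn: cv2.imwrite('pics/'+fn,c['frame'][:,:,::-1])
    return c
def ray(c,u,v):
    p=cv2.undistortPoints(np.array([[[u,v]]],float),np.array(c['K'],float),np.array(c['D'],float))[0,0]
    E=np.array(c['extrinsics']);d=E[:3,:3]@np.array([p[0],-p[1],-1.]);return E[:3,3],d
def at(c,u,v,z):
    o,d=ray(c,u,v);return o+d*(z-o[2])/d[2]
def proj(c,P):
    E=np.array(c['extrinsics']);P=np.atleast_2d(P)
    q=(P-E[:3,3])@E[:3,:3];q=q*[1,-1,-1]
    return cv2.projectPoints(q.reshape(-1,1,3),np.zeros(3),np.zeros(3),np.array(c['K'],float),np.array(c['D'],float))[0][:,0]
E
python3 - <<'E'
from h import *
for n in('top','side'):
    c=cap(n,n+'0.png');print(n,np.round(c['extrinsics'],3).tolist())
    for t in['tub','lid','lid_lug','mat','pad','cup','cup_grip','cup_lip','bottle0','roll','reagent','spatula','beaker']:
        for d in vision.spot_in(n,t)[:5]:
            e=np.array(d['extent'])*[640,400,640,400];print(t,round(d['score'],2),np.round(e).astype(int).tolist(),np.round(at(c,e[0]+e[2]/2,e[1]+e[3]/2,0.02),3)[:2])
print(r.observe())
E
```

```text
pics
top [[0.009, 0.999, -0.034, 0.51], [-1.0, 0.009, -0.0, -0.043], [0.0, 0.034, 0.999, 1.24], [0.0, 0.0, 0.0, 1.0]]
tub 0.62 [384, 139, 45, 47] [ 0.68  -0.316]
lid 0.73 [264, 138, 49, 66] [0.648 0.055]
lid_lug 0.64 [264, 137, 50, 64] [0.654 0.054]
mat 0.83 [171, 182, 69, 68] [0.505 0.313]
pad 0.6 [363, 194, 67, 50] [ 0.5   -0.284]
pad 0.31 [195, 122, 39, 38] [0.74  0.288]
cup 0.82 [376, 209, 53, 18] [ 0.504 -0.304]
cup_grip 0.87 [378, 206, 50, 19] [ 0.513 -0.305]
cup_grip 0.68 [361, 192, 72, 52] [ 0.506 -0.287]
cup_grip 0.6 [427, 256, 25, 18] [ 0.361 -0.416]
cup_lip 0.93 [379, 207, 46, 20] [ 0.508 -0.3  ]
bottle0 0.63 [360, 176, 9, 13] [ 0.616 -0.185]
bottle0 0.43 [362, 190, 68, 56] [ 0.504 -0.281]
bottle0 0.42 [332, 174, 13, 14] [ 0.617 -0.103]
roll 0.9 [195, 122, 40, 38] [0.742 0.287]
reagent 0.87 [338, 126, 26, 28] [ 0.747 -0.14 ]
reagent 0.5 [265, 139, 49, 63] [0.651 0.054]
spatula 0.9 [385, 142, 43, 47] [ 0.67  -0.315]
beaker 0.85 [428, 254, 23, 22] [ 0.362 -0.418]
side [[0.997, 0.066, -0.049, 0.503], [-0.079, 0.607, -0.791, -1.037], [-0.023, 0.792, 0.61, 0.877], [0.0, 0.0, 0.
[... 1176 characters left out ...]
78412e+01, -6.81724734e+00]), 'joint_velocities': array([-0.07878985,  0.01579286,  0.09965221,  0.01876004, -0.09577518,
       -0.04323436]), 'tau': array([-8.17144919e-04, -3.93654442e+01, -3.70455194e+01, -1.54380291e-04,
        4.64500026e-04, -7.18137784e-06]), 'tool_pos': array([0.28181715, 0.55783515, 0.23128767]), 'orientation': array([[-8.92550366e-01,  4.50947717e-01, -2.46141498e-05],
       [ 4.50947718e-01,  8.92550366e-01, -8.39452724e-06],
       [ 1.81838755e-05, -1.85922330e-05, -1.00000000e+00]]), 'contact_force': array([-0.86154221, -0.05163272,  0.72456314]), 'moment': array([-0.02575427, -0.01418086,  0.043265  ]), 'grasp_force': 0.0, 'grip_width': 0.08557850997488166}
```

```bash
python3 - <<'E'
import cv2
a=cv2.imread('pics/top0.png')[105:290,160:460];cv2.imwrite('pics/t1.png',cv2.resize(a,None,fx=2.66,fy=2.66,interpolation=cv2.INTER_CUBIC))
a=cv2.imread('pics/side0.png')[130:360,215:425];cv2.imwrite('pics/s1.png',cv2.resize(a,None,fx=2.6,fy=2.6,interpolation=cv2.INTER_CUBIC))
E
```

```text
(no output)
```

View pics/t1.png

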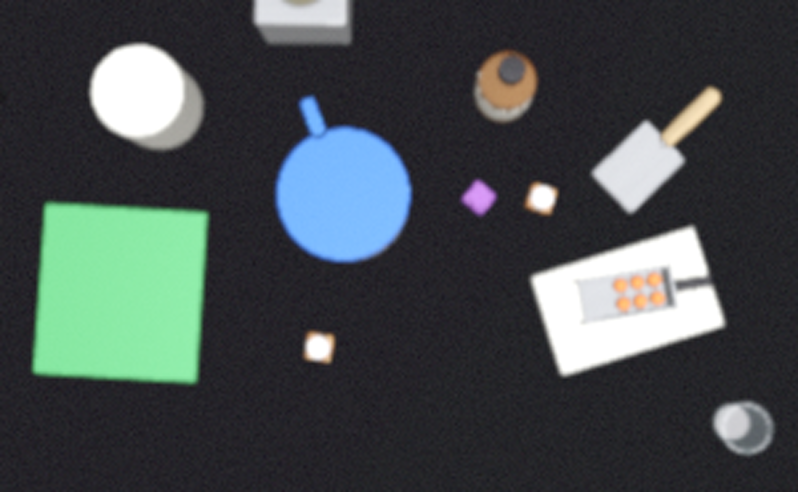

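View pics/s1.png

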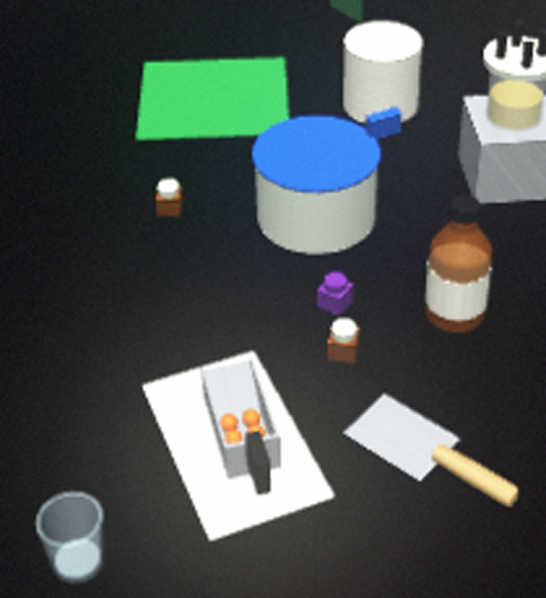

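The top crop shows the blue lid at (343,194) with its lug up-left at (312,116), and the cup on its pad at (625,295) with the fin to the right. Candidates for bottles:
- Amber with white cap: (319,347) and (542,198).
- Purple look-alike, to leave alone: (479,198).
- Amber reagent bottle, a bystander: (505,85).

I choose the two amber bottles and will fit the poses by mask.

```bash
cat >> h.py <<'E'
from scipy.optimize import minimize
S=4
def circ(rad,z,n=40,cx=0):
    a=np.linspace(0,2*np.pi,n,endpoint=False);return np.c_[cx+rad*np.cos(a),rad*np.sin(a),np.full(n,z)]
def box(x0,x1,y0,y1,z0,z1): return np.array([[x,y,z] for x in(x0,x1) for y in(y0,y1) for z in(z0,z1)],float)
LID=[np.r_[circ(.073,.010),circ(.073,.015)],box(.068,.108,-.007,.007,.010,.038)]
MAT=[box(-.1,.1,-.095,.095,0,.003)]
PAD=[box(-.082,.118,-.06,.06,0,.003)]
BOT=[box(-.014,.014,-.014,.014,0,.026),np.r_[circ(.012,.026),circ(.012,.036)]]
CUP=[box(-.036,.072,-.026,.026,0,.042)]
FIN=[box(-.074,-.036,-.007,.007,.016,.060)]
def render(c,parts,x,y,yaw,z):
    cs,sn=np.cos(yaw),np.sin(yaw);R=np.array([[cs,-sn,0],[sn,cs,0],[0,0,1]])
    m=np.zeros((400*S,640*S),np.uint8)
    for p in parts:
        q=proj(c,p@R.T+[x,y,z]);q=((q+.5)*S).astype(np.int32)
        cv2.fillConvexPoly(m,cv2.convexHull(q),1)
    return cv2.resize(m.astype(np.float32),(640,400),interpolation=cv2.INTER_AREA)
def hsv(c): return cv2.cvtColor(c['frame'],cv2.COLOR_RGB2HSV)
def msk(c,lo,hi,roi=None):
    m=cv2.inRange(hsv(c),np.array(lo),np.array(hi))>0
    if roi is not None:
        k=np.zeros_like(m);l,t,w,h=roi;k[t:t+h,l:l+w]=1;m=m&k
    return m.astype(np.float32)
def fit(views,parts,p0,z):
    def f(p):
        s=0
        for c,m in views:
            a=render(c,parts,p[0],p[1],p[2],z);s+=1-np.minimum(a,m).sum()/np.maximum(a,m).sum()
        return s
    best=None
    for k in range(2):
        st=p0 if best is None else best.x
        sx=np.array([st]*4,float);sx[1,0]+=.012;sx[2,1]+=.012;sx[3,2]+=.2
        best=minimize(f,st,method='Nelder-Mead',options=dict(initial_simplex=sx,maxiter=120,xatol=1e-4,fatol=1e-4))
    return best.x,best.fun
E
cat > m0.py <<'E'
from h import *
T=cap('top');D=cap('side')
bl=([95,90,70],[125,255,255])
v=[(T,msk(T,*bl,(255,130,70,80))),(D,msk(D,*bl,(300,160,80,60)))]
p0=[.66,.055,0.2]
print('lidT',fit(v[:1],LID,p0,.08));print('lidS',fit(v[1:],LID,p0,.08))
gr=([45,60,60],[85,255,255])
v=[(T,msk(T,*gr,(165,170,90,90))),(D,msk(D,*gr,(260,145,75,50)))]
print('matT',fit(v[:1],MAT,[.505,.313,0.05],0));print('matS',fit(v[1:],MAT,[.505,.3,0.05],0))
am=([3,70,40],[28,255,255]);wh=([0,0,120],[180,255,255])
for n,q,rt,rs in(('A',[.451,.075,0],(270,222,22,24),(268,192,24,26)),('B',[.617,-.185,.2],(354,168,20,22),(334,248,24,26))):
    for nm,c,ro in(('T',T,rt),('S',D,rs)):
        m=((hsv(c)[...,2]>75)).astype(np.float32);k=np.zeros_like(m);l,t,w,h=ro;k[t:t+h,l:l+w]=1
        print(n,nm,fit([(c,m*k)],BOT,q,0))
# pad
for nm,c,ro in(('T',T,(350,182,85,70)),('S',D,(262,258,85,90))):
    m=(hsv(c)[...,2]>85).astype(np.uint8);k=np.zeros_like(m);l,t,w,h=ro;k[t:t+h,l:l+w]=1
    m=cv2.morphologyEx(m*k,cv2.MORPH_CLOSE,np.ones((9,9)));print('pad',nm,fit([(c,m.astype(np.float32))],PAD,[.5,-.3,np.pi/2],0))
for c,nm in((T,'T'),(D,'S')):
    m=msk(c,[5,140,120],[20,255,255],(355,185,80,60) if nm=='T' else (280,265,60,70));n,_,st,ce=cv2.connectedComponentsWithStats((m>0).astype(np.uint8))
    print('orange',nm,[(np.round(ce[i],1).tolist(),int(st[i,4]),np.round(at(c,*ce[i],.016),3)[:2].tolist()) for i in range(1,n)])
cv2.imwrite('pics/c1.png',cv2.resize(np.vstack([T['frame'][185:255,345:445],D['frame'][260:330,270:370]]),None,fx=5,fy=4.2,interpolation=cv2.INTER_CUBIC)[:,:,::-1])
E
python3 m0.py
```

```text
lidT (array([0.61896657, 0.04677455, 0.83249164]), np.float64(0.15943121910095215))
lidS (array([0.62121598, 0.05348173, 0.35743179]), np.float64(0.03472447395324707))
matT (array([ 0.50951401,  0.31946012, -0.04419985]), np.float64(0.07975977659225464))
matS (array([ 0.50877365,  0.32465379, -0.05974833]), np.float64(0.06631886959075928))
A T (array([ 0.4469867 ,  0.0814944 , -0.11658866]), np.float64(0.26231062412261963))
A S (array([ 0.44700101,  0.08621409, -0.0999033 ]), np.float64(0.091275155544281))
B T (array([ 0.62525079, -0.17957434, -0.10420325]), np.float64(0.23988574743270874))
B S (array([ 0.62417109, -0.17392608, -0.27346661]), np.float64(0.15910446643829346))
pad T (array([ 0.50825859, -0.30185584,  1.88604723]), np.float64(0.11846983432769775))
pad S (array([ 0.51085828, -0.29909573,  1.87730235]), np.float64(0.058370888233184814))
orange T [([392.0, 211.0], 1, [0.526, -0.271]), ([398.0, 210.5], 2, [0.528, -0.29]), ([404.0, 210.0], 1, [0.53, -0.308]), ([399.0, 217.5], 2, [0.506, -0.293]), ([393.0, 218.0], 1, [0.504, -0.274])]
orange S [([303.4, 294.3], 49, [0.503, -0.281]), ([311.9, 291.7], 42, [0.524, -0.275])]
```

View pics/c1.png

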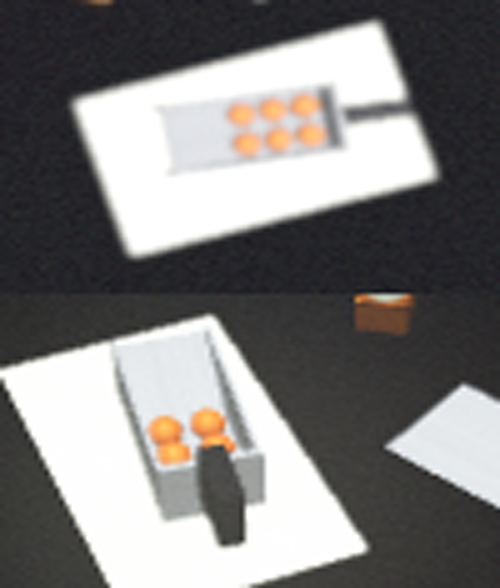

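Crops: the cup lies with its lip to the left (about +y) and its fin to the right. The beads sit at the back near px (395..408, 211/218). I'll refit the lid from the top view and fit the cup.

```bash
cat > m1.py <<'E'
from h import *
T=cap('top');D=cap('side')
bl=([95,60,70],[125,255,255])
v=[(T,msk(T,*bl,(255,130,70,80))),(D,msk(D,*bl,(300,160,80,60)))]
p0=[.62,.05,0.36]
print('lidT',fit(v[:1],LID,p0,.08));print('lidS',fit(v[1:],LID,p0,.08));print('both',fit(v,LID,p0,.08))
# cup body+fin
from scipy.optimize import least_squares
pt=lambda u,v,o,s:[u/5+o[0]-.4,v/4.2+o[1]-.4]
top=[pt(*q,(345,185),0) for q in((160,106),(170,174),(330,86),(346,146))]
loc=np.array([[.072,-.026,.042],[.072,.026,.042],[-.036,-.026,.045],[-.036,.026,.045]])
def R(y): return np.array([[np.cos(y),-np.sin(y),0],[np.sin(y),np.cos(y),0],[0,0,1]])
f=lambda p:(proj(T,loc@R(p[2]).T+[p[0],p[1],.003])-np.array(top)).ravel()
s=least_squares(f,[.51,-.3,1.74]);print('cupT',s.x,np.round(s.fun,1))
# fin dark mask
for c,nm,ro in((T,'T',(412,204,15,14)),(D,'S',(306,290,16,32))):
    g=c['frame'].max(2)<95
    k=np.zeros(g.shape,bool);l,t,w,h=ro;k[t:t+h,l:l+w]=1;m=(g&k).astype(np.float32)
    print('fin',nm,m.sum(),fit([(c,m)],FIN,s.x,.003), fit([(c,m)],FIN,[.508,-.3,1.74],.003))
for c,nm,ro in((T,'T',(365,190,75,60)),(D,'S',(285,260,60,70))):
    h=hsv(c);
    m=((h[...,0]>3)&(h[...,0]<22)&(h[...,1]>90)&(h[...,2]>110)).astype(np.uint8);k=np.zeros_like(m);l,t,w,hh=ro;k[t:t+hh,l:l+w]=1
    ys,xs=np.nonzero(m*k);print('beads',nm,len(xs),at(c,xs.mean(),ys.mean(),.018)[:2])
E
python3 m1.py
```

```text
lidT (array([0.61961498, 0.05193389, 0.3497754 ]), np.float64(0.11268341541290283))
lidS (array([0.62112734, 0.053435  , 0.35887809]), np.float64(0.035676419734954834))
both (array([0.62160477, 0.05198196, 0.36196199]), np.float64(0.1499832272529602))
cupT [ 0.51635441 -0.29165189  1.74459059] [-0.7 -0.3  0.2  0.3  0.4 -1.3  0.1  1.2]
fin T 1.0 (array([ 0.5376043 , -0.29585441,  1.719847  ]), np.float64(0.9871794581413269)) (array([ 0.508, -0.3  ,  1.74 ]), np.float64(1.0))
fin S 155.0 (array([ 0.51897249, -0.29152014,  1.68436148]), np.float64(0.17619365453720093)) (array([ 0.51824244, -0.29191171,  1.6948981 ]), np.float64(0.17702382802963257))
beads T 99 [ 0.51646812 -0.29459678]
beads S 124 [ 0.51895696 -0.27424046]
```

Emit:
{"api": "carry_out", "payload": {"increments": [[[0.1063, -0.1183, 0], [0, 0, 0.105], 0], [[0.1063, -0.1183, 0], [0, 0, 0.105], 0], [[0.1063, -0.1183, 0], [0, 0, 0.105], 0], [[0.1063, -0.1183, 0], [0, 0, 0.105], 0], [[0.1063, -0.1183, 0], [0, 0, 0.105], 0], [[0.1063, -0.1183, 0], [0, 0, 0.105], 0], [[0.1063, -0.1183, 0], [0, 0, 0.105], 0], [[0.1063, -0.1183, 0], [0, 0, 0.105], 0], [[0.1063, -0.1183, 0], [0, 0, 0.105], 0], [[0.1063, -0.1183, 0], [0, 0, 0.105], 0], [[0.1063, -0.1183, 0], [0, 0, 0], 0], [[0.1063, -0.1183, 0], [0, 0, 0], 0], [[0.1063, -0.1183, 0], [0, 0, 0], 0], [[0.1063, -0.1183, 0], [0, 0, 0], 0], [[0.1063, -0.1183, 0], [0, 0, 0], 0], [[0.1063, -0.1183, 0], [0, 0, 0], 0], [[0.1063, -0.1183, 0], [0, 0, 0], 0], [[0.1063, -0.1183, 0], [0, 0, 0], 0], [[0.1063, -0.1183, 0], [0, 0, 0], 0], [[0.1063, -0.1183, 0], [0, 0, 0], 0]]}}

```text
time: 3.6
tool_pos: [0.7078, 0.0836, 0.2312]
orientation: [[-0.937, -0.349, -0.0], [-0.349, 0.937, 0.0], [0.0, 0.0, -1.0]]
contact_force: [0.4, -0.4, 0.2]
grip_width: 0.0855
grasp_force: 0.0
```

Emit:
{"api": "carry_out", "payload": {"increments": [[[0, 0, -0.1], [0, 0, 0], 0], [[0, 0, -0.1], [0, 0, 0], 0], [[0, 0, 0], [0, 0, 0], 0]]}}

```text
time: 3.9
tool_pos: [0.7051, 0.0842, 0.1869]
orientation: [[-0.937, -0.349, -0.007], [-0.349, 0.937, -0.0], [0.007, 0.002, -1.0]]
contact_force: [-1.4, -0.2, -0.2]
grip_width: 0.0857
grasp_force: 0.0
```

```bash
python3 - <<'E'
from h import *
s=r.observe();print(s['time'],s['tool_pos'],s['joint_positions'].round(1),np.degrees(np.arctan2(s['orientation'][1,1],s['orientation'][0,1])),s['orientation'][:,2])
T=cap('top');D=cap('side')
print(proj(T,s['tool_pos']),proj(D,s['tool_pos']))
a=T['frame'][125:215,245:345];b=D['frame'][130:220,295:395]
cv2.imwrite('pics/l1.png',cv2.resize(np.hstack([a,b]),None,fx=4,fy=4,interpolation=cv2.INTER_CUBIC)[:,:,::-1])
E
```

```text
3.9 [0.70511642 0.08422726 0.18693509] [   0.8   16.1   82.1    0.    82.2 -109.6] 110.41549430776628 [-6.99977190e-03 -7.76101313e-05 -9.99975498e-01]
[[273.19152315 143.1122395 ]] [[363.89553651 153.48820664]]
```

View pics/l1.png

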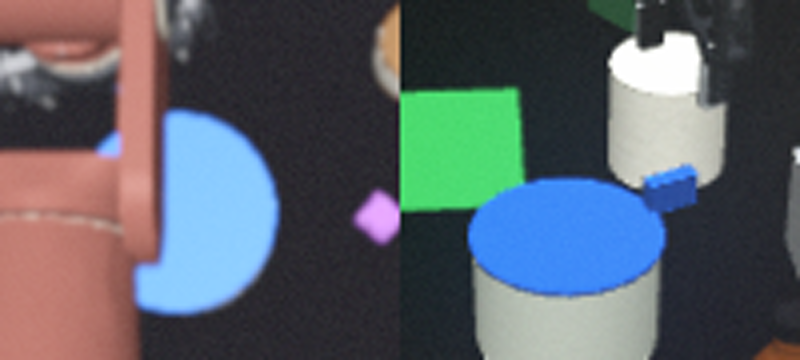

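The side crop shows the fingers straddling the lug (at crop 670,190). I'll descend and close.

Emit:
{"api": "carry_out", "payload": {"increments": [[[0, 0, -0.1], [0, 0, 0], 0], [[0, 0, -0.1], [0, 0, 0], 0], [[0, 0, -0.1], [0, 0, 0], 0], [[0, 0, -0.1], [0, 0, 0], 0], [[0, 0, -0.07], [0, 0, 0], 0], [[0, 0, -0.046], [0, 0, 0], 0], [[0, 0, 0], [0, 0, 0], 0], [[0, 0, 0], [0, 0, 0], 0]]}}

```text
time: 4.8
tool_pos: [0.7076, 0.0847, 0.0892]
orientation: [[-0.937, -0.349, 0.001], [-0.349, 0.937, 0.0], [-0.001, -0.0, -1.0]]
contact_force: [-0.2, 0.6, 0.8]
grip_width: 0.0853
grasp_force: 0.0
```

Emit:
{"api": "carry_out", "payload": {"increments": [[[0, 0, 0], [0, 0, 0], 0.3], [[0, 0, 0], [0, 0, 0], 0.5], [[0, 0, 0], [0, 0, 0], 0.65], [[0, 0, 0], [0, 0, 0], 0.75], [[0, 0, 0], [0, 0, 0], 0.8], [[0, 0, 0], [0, 0, 0], 0.85], [[0, 0, 0], [0, 0, 0], 0.9], [[0, 0, 0], [0, 0, 0], 1], [[0, 0, 0], [0, 0, 0], 1], [[0, 0, 0], [0, 0, 0], 1], [[0, 0, 0], [0, 0, 0], 1]]}}

```text
time: 5.9
tool_pos: [0.7072, 0.0846, 0.0883]
orientation: [[-0.937, -0.349, 0.0], [-0.349, 0.937, -0.0], [-0.0, -0.0, -1.0]]
contact_force: [-0.5, -1.0, 1.9]
grip_width: 0.0135
grasp_force: 58.4
```

Emit:
{"api": "carry_out", "payload": {"increments": [[[-0.0011, -0.0004, 0.0282], [0.0155, -0.0416, 0], 1], [[-0.0011, -0.0004, 0.0282], [0.0155, -0.0416, 0], 1], [[-0.0011, -0.0004, 0.0282], [0.0155, -0.0416, 0], 1], [[-0.0037, -0.0014, 0.028], [0.0155, -0.0416, 0], 1], [[-0.0037, -0.0014, 0.028], [0.0155, -0.0416, 0], 1], [[-0.0037, -0.0014, 0.028], [0.0155, -0.0416, 0], 1], [[0, 0, 0], [0, 0, 0], 1], [[0, 0, 0], [0, 0, 0], 1]]}}

```text
time: 6.7
tool_pos: [0.7038, 0.0834, 0.1218]
orientation: [[-0.917, -0.349, 0.194], [-0.342, 0.937, 0.072], [-0.208, -0.0, -0.978]]
contact_force: [-0.2, -0.5, 0.8]
grip_width: 0.0129
grasp_force: 58.4
```

Emit:
{"api": "carry_out", "payload": {"increments": [[[-0.0066, -0.0024, 0.0275], [0.0155, -0.0416, 0], 1], [[-0.0066, -0.0024, 0.0275], [0.0155, -0.0416, 0], 1], [[-0.0066, -0.0024, 0.0275], [0.0155, -0.0416, 0], 1], [[-0.0084, -0.0031, 0.0265], [0.0155, -0.0416, 0], 1], [[0, 0, 0], [0, 0, 0], 1], [[0, 0, 0], [0, 0, 0], 1], [[0, 0, 0], [0, 0, 0], 1]]}}

```text
time: 7.4
tool_pos: [0.6984, 0.0815, 0.1434]
orientation: [[-0.881, -0.349, 0.32], [-0.329, 0.937, 0.119], [-0.341, -0.0, -0.94]]
contact_force: [-1.4, -0.5, 1.1]
grip_width: 0.0131
grasp_force: 58.5
```

```bash
python3 - <<'E'
from h import *
D=cap('side')
b=D['frame'][130:230,270:400]
cv2.imwrite('pics/l2.png',cv2.resize(b,None,fx=5,fy=5,interpolation=cv2.INTER_CUBIC)[:,:,::-1])
E
```

```text
(no output)
```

View pics/l2.png

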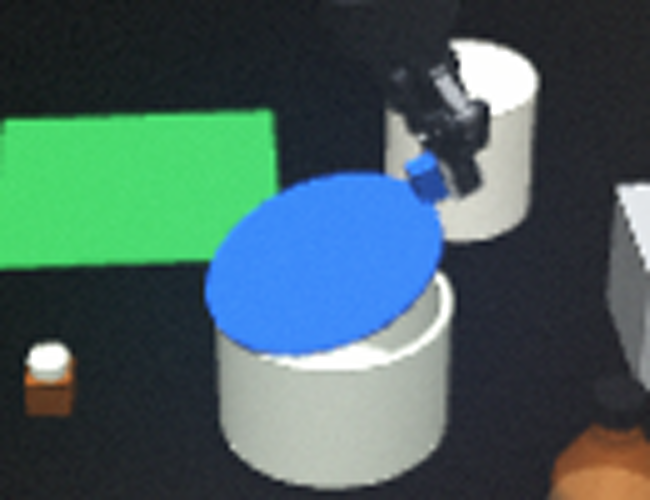

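The picture shows the lid tipped about 20° with its far edge (crop 215,320) at the rim. I'll dip 1 mm to confirm contact by force.

Emit:
{"api": "carry_out", "payload": {"increments": [[[0, 0, -0.005], [0, 0, 0], 1], [[0, 0, 0], [0, 0, 0], 1], [[0, 0, 0], [0, 0, 0], 1], [[0, 0, 0], [0, 0, 0], 1]]}}

```text
time: 7.85
tool_pos: [0.6986, 0.0815, 0.1428]
orientation: [[-0.881, -0.349, 0.32], [-0.328, 0.937, 0.119], [-0.342, -0.0, -0.94]]
contact_force: [-1.0, -0.3, 3.6]
grip_width: 0.0135
grasp_force: 58.8
```

Emit:
{"api": "carry_out", "payload": {"increments": [[[0, 0, 0.05], [0, 0, 0], 1], [[0, 0, 0.1], [0, 0, 0], 1], [[0, 0, 0.1], [0, 0, 0], 1], [[0, 0, 0.1], [0, 0, 0], 1], [[0, 0, 0.1], [0, 0, 0], 1], [[0, 0, 0.1], [0, 0, 0], 1], [[0, 0, 0.05], [-0.0155, 0.0416, 0], 1], [[0, 0, 0], [-0.0155, 0.0416, 0], 1], [[-0.043, 0.1135, 0], [-0.0155, 0.0416, 0], 1], [[-0.043, 0.1135, 0], [-0.0155, 0.0416, 0], 1], [[-0.043, 0.1135, 0], [-0.0155, 0.0416, 0], 1], [[-0.043, 0.1135, 0], [-0.0155, 0.0416, 0], 1], [[-0.043, 0.1135, 0], [-0.0155, 0.0416, 0], 1], [[-0.043, 0.1135, 0], [-0.0155, 0.0416, 0], 1], [[-0.043, 0.1135, 0], [-0.0155, 0.0416, 0], 1], [[-0.043, 0.1135, 0], [-0.0155, 0.0416, 0], 1], [[-0.043, 0.1135, 0], [0, 0, 0], 1], [[-0.043, 0.1135, 0], [0, 0, 0], 1], [[-0.043, 0.1135, 0], [0, 0, 0], 1], [[-0.043, 0.1135, 0], [0, 0, 0], 1]]}}

```text
time: 9.85
tool_pos: [0.5952, 0.3552, 0.2628]
orientation: [[-0.937, -0.349, 0.001], [-0.349, 0.937, 0.001], [-0.002, 0.001, -1.0]]
contact_force: [0.8, -0.2, -0.0]
grip_width: 0.0135
grasp_force: 58.5
```

Emit:
{"api": "carry_out", "payload": {"increments": [[[0, 0, -0.1], [0, 0, 0], 1], [[0, 0, -0.1], [0, 0, 0], 1], [[0, 0, -0.1], [0, 0, 0], 1], [[0, 0, -0.1], [0, 0, 0], 1], [[0, 0, -0.1], [0, 0, 0], 1], [[0, 0, -0.1], [0, 0, 0], 1], [[0, 0, -0.1], [0, 0, 0], 1], [[0, 0, -0.1], [0, 0, 0], 1], [[0, 0, -0.1], [0, 0, 0], 1], [[0, 0, -0.1], [0, 0, 0], 1], [[0, 0, -0.05], [0, 0, 0], 1], [[0, 0, 0], [0, 0, 0], 1], [[0, 0, 0], [0, 0, 0], 1]]}}

```text
time: 11.15
tool_pos: [0.5958, 0.3542, 0.0534]
orientation: [[-0.937, -0.349, 0.001], [-0.349, 0.937, 0.001], [-0.001, 0.0, -1.0]]
contact_force: [-0.2, 1.1, -0.5]
grip_width: 0.0133
grasp_force: 58.5
```

```bash
python3 - <<'E'
from h import *
s=r.observe();print(s['time'],s['tool_pos'],s['orientation'].round(3).tolist(),s['contact_force'])
D=cap('side')
bl=([95,90,60],[125,255,255])
print(proj(D,s['tool_pos']))
b=D['frame'][100:210,245:375]
cv2.imwrite('pics/l3.png',cv2.resize(b,None,fx=5,fy=5,interpolation=cv2.INTER_CUBIC)[:,:,::-1])
E
```

```text
11.15 [0.59581343 0.354223   0.05339699] [[-0.937, -0.349, 0.001], [-0.349, 0.937, 0.001], [-0.001, 0.0, -1.0]] [-0.15173149  1.14726165 -0.52496697]
[[320.02923476 148.27839274]]
```

View pics/l3.png

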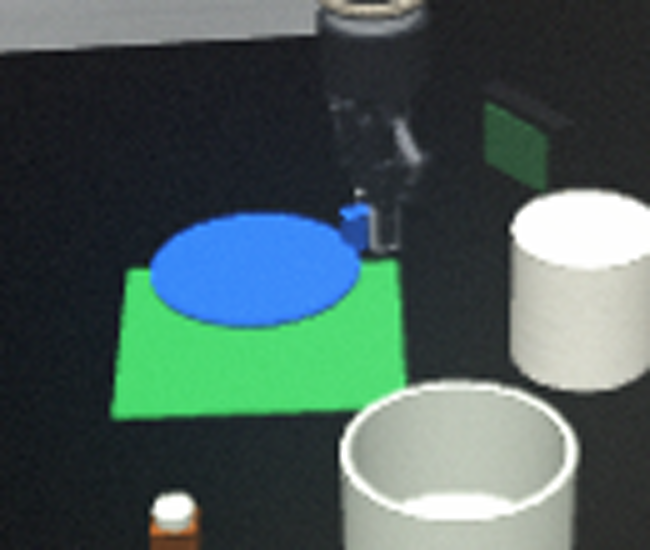

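The picture shows the lid level at crop (255,270), over the mat. It needs .042 m more to go down.

Emit:
{"api": "carry_out", "payload": {"increments": [[[0, 0, -0.08], [0, 0, 0], 1], [[0, 0, -0.06], [0, 0, 0], 1], [[0, 0, -0.04], [0, 0, 0], 1], [[0, 0, -0.015], [0, 0, 0], 1], [[0, 0, -0.01], [0, 0, 0], 1], [[0, 0, -0.005], [0, 0, 0], 1], [[0, 0, 0], [0, 0, 0], 1], [[0, 0, 0], [0, 0, 0], 1]]}}

```text
time: 12.0
tool_pos: [0.5958, 0.3541, 0.0113]
orientation: [[-0.937, -0.349, 0.001], [-0.349, 0.937, 0.001], [-0.001, 0.0, -1.0]]
contact_force: [-0.9, 0.7, 1.5]
grip_width: 0.0131
grasp_force: 58.8
```

Emit:
{"api": "carry_out", "payload": {"increments": [[[0, 0, 0], [0, 0, 0], 0.8], [[0, 0, 0], [0, 0, 0], 0.7], [[0, 0, 0], [0, 0, 0], 0.5], [[0, 0, 0], [0, 0, 0], 0.3], [[0, 0, 0], [0, 0, 0], 0], [[0, 0, 0], [0, 0, 0], 0], [[0, 0, 0], [0, 0, 0], 0], [[0, 0, 0.1], [0, 0, 0], 0], [[0, 0, 0.2], [0, 0, 0], 0], [[0, 0, 0.2], [0, 0, 0], 0], [[0, 0, 0.2], [0, 0, 0], 0], [[0, 0, 0.2], [0, 0, 0], 0], [[0, 0, 0.2], [0, 0, 0], 0], [[0, 0, 0], [0, 0, 0], 0]]}}

```text
time: 13.4
tool_pos: [0.5985, 0.3554, 0.24]
orientation: [[-0.937, -0.349, 0.013], [-0.349, 0.937, 0.006], [-0.014, 0.001, -1.0]]
contact_force: [1.1, -0.7, 1.5]
grip_width: 0.0853
grasp_force: 0.0
```

```bash
python3 - <<'E'
from h import *
s=r.observe();print(s['time'],s['tool_pos'],s['joint_positions'].round(1))
D=cap('side')
bl=([95,90,60],[125,255,255])
print('lid on mat',fit([(D,msk(D,*bl,(260,125,75,60)))],LID,[.509,.322,.357],.003))
E
```

```text
13.4 [0.59850987 0.35543432 0.24002448] [ 24.6  11.6  82.2   0.   85.4 -85.9]
lid on mat (array([0.50876951, 0.32729251, 0.35817935]), np.float64(0.05631446838378906))
```

Emit:
{"api": "carry_out", "payload": {"increments": [[[-0.0121, -0.1543, 0], [0, 0, -0.0908], 0], [[-0.0121, -0.1543, 0], [0, 0, -0.0908], 0], [[-0.0121, -0.1543, 0], [0, 0, -0.0908], 0], [[-0.0121, -0.1543, 0], [0, 0, -0.0908], 0], [[-0.0121, -0.1543, 0], [0, 0, -0.0908], 0], [[-0.0121, -0.1543, 0], [0, 0, -0.0908], 0], [[-0.0121, -0.1543, 0], [0, 0, -0.0908], 0], [[-0.0121, -0.1543, 0], [0, 0, -0.0908], 0], [[-0.0121, -0.1543, 0], [0, 0, -0.0908], 0], [[-0.0121, -0.1543, 0], [0, 0, -0.0908], 0], [[-0.0121, -0.1543, 0], [0, 0, -0.0908], 0], [[-0.0121, -0.1543, 0], [0, 0, -0.0908], 0], [[-0.0121, -0.1543, 0], [0, 0, -0.0908], 0], [[-0.0121, -0.1543, 0], [0, 0, -0.0908], 0], [[-0.0121, -0.1543, 0], [0, 0, -0.0908], 0], [[-0.0121, -0.1543, 0], [0, 0, -0.0908], 0], [[-0.0121, -0.1543, 0], [0, 0, -0.0908], 0], [[-0.0121, -0.1543, 0], [0, 0, -0.0908], 0], [[-0.0121, -0.1543, 0], [0, 0, -0.0908], 0], [[-0.0121, -0.1543, 0], [0, 0, -0.0908], 0]]}}

```text
time: 15.45
tool_pos: [0.5459, -0.2641, 0.2284]
orientation: [[-0.478, 0.878, -0.003], [0.878, 0.478, 0.002], [0.003, -0.001, -1.0]]
contact_force: [0.8, 0.7, 0.8]
grip_width: 0.0855
grasp_force: 0.0
```

Emit:
{"api": "carry_out", "payload": {"increments": [[[-0.0121, -0.1543, 0], [0, 0, -0.0908], 0], [[-0.0121, -0.1543, 0], [0, 0, -0.0908], 0], [[-0.0121, -0.1543, 0], [0, 0, -0.0908], 0], [[-0.0121, -0.1543, 0], [0, 0, -0.0908], 0], [[-0.0121, -0.1543, 0], [0, 0, -0.0908], 0], [[0, 0, 0], [0.11, 0.016, 0], 0], [[0, 0, 0], [0.11, 0.016, 0], 0], [[0, 0, 0], [0.11, 0.016, 0], 0], [[0, 0, 0], [0.11, 0.016, 0], 0], [[0, 0, 0], [0.11, 0.016, 0], 0], [[0, 0, 0], [0.11, 0.016, 0], 0], [[0, 0, 0], [0.11, 0.016, 0], 0], [[0, 0, 0], [0.11, 0.016, 0], 0], [[0, 0, 0], [0, 0, 0], 0], [[0, 0, 0], [0, 0, 0], 0], [[0, 0, 0], [0, 0, 0], 0]]}}

```text
time: 17.05
tool_pos: [0.5349, -0.4171, 0.2307]
orientation: [[-0.111, 0.989, -0.093], [0.758, 0.145, 0.635], [0.642, 0.0, -0.767]]
contact_force: [0.0, 0.0, 0.2]
grip_width: 0.0853
grasp_force: 0.0
```

```bash
python3 - <<'E'
from h import *
s=r.observe();print(s['time'],s['tool_pos'],s['joint_positions'].round(1))
E
```

```text
17.05 [ 0.5349121  -0.4171105   0.23073616] [-51.9  30.7  65.4  21.2 118.2 -55.9]
```

Emit:
{"api": "carry_out", "payload": {"increments": [[[0, 0, -0.1], [0, 0, 0], 0], [[0, 0, -0.1], [0, 0, 0], 0], [[0, 0, -0.1], [0, 0, 0], 0], [[0, 0, -0.1], [0, 0, 0], 0], [[0, 0, -0.1], [0, 0, 0], 0], [[0, 0, -0.04], [0, 0, 0], 0], [[0, 0, 0], [0, 0, 0], 0], [[0, 0, 0], [0, 0, 0], 0]]}}

```text
time: 17.85
tool_pos: [0.535, -0.4179, 0.1231]
orientation: [[-0.111, 0.99, -0.092], [0.758, 0.144, 0.636], [0.643, 0.001, -0.766]]
contact_force: [0.0, 0.4, 0.6]
grip_width: 0.0853
grasp_force: 0.0
```

```bash
python3 - <<'E'
from h import *
s=r.observe();print(s['time'],s['tool_pos'],s['joint_positions'].round(1))
T=cap('top');D=cap('side')
def R(y): return np.array([[np.cos(y),-np.sin(y),0],[np.sin(y),np.cos(y),0],[0,0,1]])
loc=np.r_[box(-.036,.072,-.026,.026,0,.042),box(-.074,-.036,-.007,.007,.016,.060)]@R(np.radians(98.3)).T+[.517,-.2915,.003]
out=[]
for c,(l,t) in((T,(345,190)),(D,(260,245))):
    b=cv2.resize(np.ascontiguousarray(c['frame'][t:t+90,l:l+95]),None,fx=4,fy=5,interpolation=cv2.INTER_CUBIC)
    for q in proj(c,loc): cv2.circle(b,(int((q[0]-l+.5)*4),int((q[1]-t+.5)*5)),2,(255,0,0),-1)
    q=proj(c,s['tool_pos'])[0];cv2.circle(b,(int((q[0]-l+.5)*4),int((q[1]-t+.5)*5)),3,(0,255,0),-1)
    out.append(b)
cv2.imwrite('pics/g1.png',np.hstack(out)[:,:,::-1])
E
```

```text
17.85 [ 0.53503113 -0.41787056  0.12307966] [-51.9  35.7  68.9  19.9 110.2 -59.2]
```

View pics/g1.png

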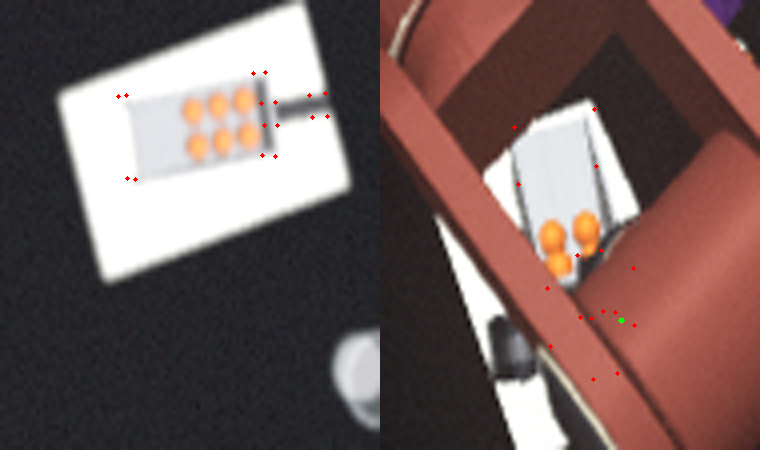

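The top overlay shows the cup about 1° more turned than the model, with the fin at crop (305,104) and the beads in place. I'll go in with a small correction.

Emit:
{"api": "carry_out", "payload": {"increments": [[[-0.008, 0.0637, -0.0763], [0, 0, 0.011], 0], [[-0.008, 0.0637, -0.0763], [0, 0, 0.011], 0], [[-0.008, 0.0637, -0.0763], [0, 0, 0], 0], [[-0.008, 0.0637, -0.0763], [0, 0, 0], 0], [[-0.008, 0.0637, -0.0763], [0, 0, 0], 0], [[-0.008, 0.0637, -0.0763], [0, 0, 0], 0], [[0, 0, 0], [0, 0, 0], 0], [[0, 0, 0], [0, 0, 0], 0]]}}

```text
time: 18.75
tool_pos: [0.5256, -0.3417, 0.0321]
orientation: [[-0.124, 0.987, -0.103], [0.756, 0.162, 0.634], [0.642, 0.001, -0.767]]
contact_force: [0.0, -0.8, 1.7]
grip_width: 0.0855
grasp_force: 0.0
```

Emit:
{"api": "carry_out", "payload": {"increments": [[[0, 0, 0], [0, 0, 0], 0.3], [[0, 0, 0], [0, 0, 0], 0.5], [[0, 0, 0], [0, 0, 0], 0.65], [[0, 0, 0], [0, 0, 0], 0.75], [[0, 0, 0], [0, 0, 0], 0.8], [[0, 0, 0], [0, 0, 0], 0.85], [[0, 0, 0], [0, 0, 0], 0.9], [[0, 0, 0], [0, 0, 0], 1], [[0, 0, 0], [0, 0, 0], 1], [[0, 0, 0], [0, 0, 0], 1], [[0, 0, 0], [0, 0, 0], 1]]}}

```text
time: 19.85
tool_pos: [0.5251, -0.3414, 0.0313]
orientation: [[-0.124, 0.987, -0.104], [0.756, 0.161, 0.634], [0.643, 0.0, -0.766]]
contact_force: [-0.8, -2.3, 2.9]
grip_width: 0.0134
grasp_force: 58.8
```

```bash
python3 - <<'E'
from h import *
T=cap('top');D=cap('side')
a=T['frame'][180:260,340:450];b=D['frame'][250:330,255:365]
cv2.imwrite('pics/g2.png',cv2.resize(np.hstack([a,b]),None,fx=3.6,fy=4,interpolation=cv2.INTER_CUBIC)[:,:,::-1])
E
```

```text
(no output)
```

View pics/g2.png

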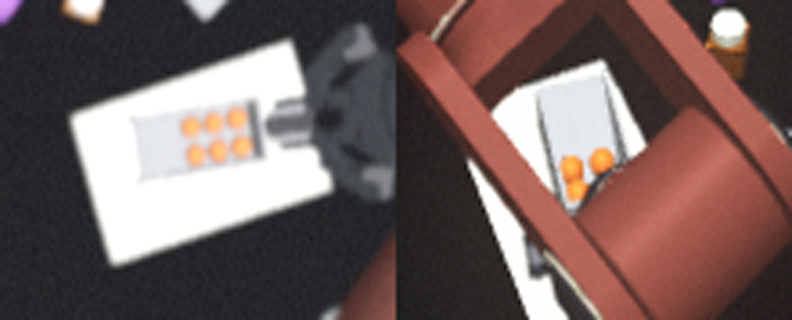

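The picture shows the fingers closed on the fin at crop (290,122), with all six beads still in the cup. I'll lift and carry it.

Emit:
{"api": "carry_out", "payload": {"increments": [[[0, 0, 0.02], [0, 0, 0], 1], [[0, 0, 0.06], [0, 0, 0], 1], [[0, 0, 0.1], [0, 0, 0], 1], [[0, 0, 0.1], [0, 0, 0], 1], [[0, 0, 0.1], [0, 0, 0], 1], [[0, 0, 0.1], [0, 0, 0], 1], [[0, 0, 0.1], [0, 0, 0], 1], [[0, 0, 0.06], [0, 0, 0], 1], [[0, 0, 0], [0, 0, 0], 1], [[0, 0, 0], [0, 0, 0], 1]]}}

```text
time: 20.95
tool_pos: [0.5251, -0.3411, 0.1588]
orientation: [[-0.123, 0.987, -0.104], [0.756, 0.161, 0.634], [0.643, -0.0, -0.766]]
contact_force: [-0.0, 0.1, -3.4]
grip_width: 0.0133
grasp_force: 58.5
```

Emit:
{"api": "carry_out", "payload": {"increments": [[[0.02, 0.04, 0], [0, 0, 0], 1], [[0.04, 0.08, 0], [0, 0, 0], 1], [[0.05, 0.1018, 0], [0, 0, 0], 1], [[0.05, 0.1018, 0], [0, 0, 0], 1], [[0.05, 0.1018, 0], [0, 0, 0], 1], [[0.05, 0.1018, 0], [0, 0, 0], 1], [[0.05, 0.1018, 0], [0, 0, 0], 1], [[0.05, 0.1018, 0], [0, 0, 0], 1], [[0.05, 0.1018, 0], [0, 0, 0], 1], [[0.05, 0.1018, 0], [0, 0, 0], 1], [[0.05, 0.1018, 0], [0, 0, 0], 1], [[0.05, 0.1018, 0], [0, 0, 0], 1], [[0.03, 0.06, 0], [0, 0, 0], 1], [[0.01, 0.022, 0], [0, 0, 0], 1], [[0, 0, 0], [0, 0, 0], 1], [[0, 0, 0], [0, 0, 0], 1]]}}

```text
time: 22.55
tool_pos: [0.645, -0.0977, 0.159]
orientation: [[-0.123, 0.987, -0.104], [0.756, 0.161, 0.634], [0.643, -0.0, -0.766]]
contact_force: [-0.6, 0.5, -2.6]
grip_width: 0.0133
grasp_force: 58.4
```

```bash
python3 - <<'E'
from h import *
s=r.observe();print(s['time'],s['tool_pos'],s['joint_positions'].round(1))
T=cap('top');D=cap('side')
a=T['frame'][125:225,260:370];b=D['frame'][150:250,280:390]
cv2.imwrite('pics/g3.png',cv2.resize(np.hstack([a,b]),None,fx=3.6,fy=4,interpolation=cv2.INTER_CUBIC)[:,:,::-1])
E
```

```text
22.55 [ 0.64498709 -0.09766212  0.1589677 ] [-28.   22.6  83.3  31.2  99.5 -39.1]
```

View pics/g3.png

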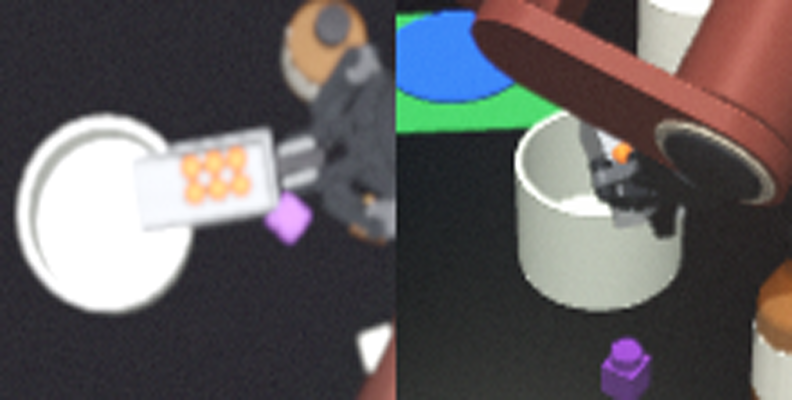

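The top crop shows the cup with its six beads beside the tub, the lip at crop (142,188) and the tub at (105,212). The picture looks offset, so I'm checking it numerically.

```bash
python3 - <<'E'
from h import *
T=cap('top')
print('lip px at',at(T,299,171.6,.17),'tub rim ctr',at(T,288.8,177.6,.09),'tub expected px',proj(T,[.6208,.0526,.09]),'lip exp px',proj(T,[.6254,.0225,.17]))
h=T['frame'].min(2)[125:225,255:320];print((h>110).astype(int).sum(1).nonzero()[0][[0,-1]]+125)
E
```

```text
lip px at [0.63013133 0.0142346  0.17      ] tub rim ctr [0.62100951 0.04847971 0.09      ] tub expected px [[287.40640584 177.65722562]] lip exp px [[295.9804871  173.28383096]]
[153 202]
```

Emit:
{"api": "carry_out", "payload": {"increments": [[[-0.0209, 0.0356, 0.0185], [-0.0548, -0.009, 0], 1], [[-0.0009, 0.0056, 0.0185], [-0.0548, -0.009, 0], 1], [[-0.0009, 0.0056, 0.0185], [-0.0548, -0.009, 0], 1], [[-0.0009, 0.0056, 0.0185], [-0.0548, -0.009, 0], 1], [[-0.0009, 0.0056, 0.0185], [-0.0548, -0.009, 0], 1], [[-0.0009, 0.0056, 0.0185], [-0.0548, -0.009, 0], 1], [[-0.0009, 0.0056, 0.0185], [-0.0548, -0.009, 0], 1], [[-0.0009, 0.0056, 0.0185], [-0.0548, -0.009, 0], 1], [[-0.0009, 0.0056, 0.0185], [-0.0548, -0.009, 0], 1], [[-0.0009, 0.0056, 0.0185], [-0.0548, -0.009, 0], 1], [[-0.0009, 0.0056, 0.0185], [-0.0548, -0.009, 0], 1], [[-0.0009, 0.0056, 0.0185], [-0.0548, -0.009, 0], 1], [[-0.0009, 0.0056, 0.0185], [-0.0548, -0.009, 0], 1], [[-0.0009, 0.0056, 0.0185], [-0.0548, -0.009, 0], 1], [[0, 0, 0], [0, 0, 0], 1], [[0, 0, 0], [0, 0, 0], 1]]}}

```text
time: 24.3
tool_pos: [0.6387, -0.0752, 0.2114]
orientation: [[-0.162, 0.987, -0.013], [0.983, 0.162, 0.087], [0.088, 0.001, -0.996]]
contact_force: [-0.4, 0.7, -2.9]
grip_width: 0.0132
grasp_force: 58.6
```

Emit:
{"api": "carry_out", "payload": {"increments": [[[-0.0016, 0.0096, 0.0052], [-0.0329, -0.0054, 0], 1], [[-0.0016, 0.0096, 0.0052], [-0.0329, -0.0054, 0], 1], [[-0.0016, 0.0096, 0.0052], [-0.0329, -0.0054, 0], 1], [[-0.0016, 0.0096, 0.0052], [-0.0329, -0.0054, 0], 1], [[-0.0016, 0.0096, 0.0052], [-0.0329, -0.0054, 0], 1], [[-0.0016, 0.0096, 0.0052], [-0.0329, -0.0054, 0], 1], [[-0.0016, 0.0096, 0.0052], [-0.0329, -0.0054, 0], 1], [[-0.0016, 0.0096, 0.0052], [-0.0329, -0.0054, 0], 1], [[-0.0016, 0.0096, 0.0052], [-0.0329, -0.0054, 0], 1], [[-0.0016, 0.0096, 0.0052], [-0.0329, -0.0054, 0], 1], [[0, 0, 0], [0, 0, 0], 1], [[0, 0, 0], [0, 0, 0], 1]]}}

```text
time: 25.5
tool_pos: [0.6355, -0.0561, 0.2214]
orientation: [[-0.16, 0.987, 0.029], [0.972, 0.162, -0.171], [-0.173, 0.001, -0.985]]
contact_force: [-0.4, -0.3, -2.1]
grip_width: 0.0132
grasp_force: 58.6
```

Emit:
{"api": "carry_out", "payload": {"increments": [[[-0.002, 0.0125, 0.0022], [-0.0329, -0.0054, 0], 1], [[-0.002, 0.0125, 0.0022], [-0.0329, -0.0054, 0], 1], [[-0.002, 0.0125, 0.0022], [-0.0329, -0.0054, 0], 1], [[-0.002, 0.0125, 0.0022], [-0.0329, -0.0054, 0], 1], [[-0.002, 0.0125, 0.0022], [-0.0329, -0.0054, 0], 1], [[-0.002, 0.0125, 0.0022], [-0.0329, -0.0054, 0], 1], [[-0.002, 0.0125, 0.0022], [-0.0329, -0.0054, 0], 1], [[-0.002, 0.0125, 0.0022], [-0.0329, -0.0054, 0], 1], [[-0.002, 0.0125, 0.0022], [-0.0329, -0.0054, 0], 1], [[-0.002, 0.0125, 0.0022], [-0.0329, -0.0054, 0], 1], [[0, 0, 0], [0, 0, 0], 1], [[0, 0, 0], [0, 0, 0], 1], [[0, 0, 0], [0, 0, 0], 1]]}}

```text
time: 26.8
tool_pos: [0.6315, -0.0315, 0.2258]
orientation: [[-0.146, 0.987, 0.069], [0.895, 0.162, -0.417], [-0.422, 0.001, -0.906]]
contact_force: [-0.5, -0.2, -2.1]
grip_width: 0.0131
grasp_force: 58.7
```

Emit:
{"api": "carry_out", "payload": {"increments": [[[-0.0024, 0.0146, 0.0021], [-0.0329, -0.0054, 0], 1], [[-0.0024, 0.0146, 0.0021], [-0.0329, -0.0054, 0], 1], [[-0.0024, 0.0146, 0.0021], [-0.0329, -0.0054, 0], 1], [[-0.0024, 0.0146, 0.0021], [-0.0329, -0.0054, 0], 1], [[-0.0024, 0.0146, 0.0021], [-0.0329, -0.0054, 0], 1], [[-0.0024, 0.0146, 0.0021], [-0.0329, -0.0054, 0], 1], [[-0.0024, 0.0146, 0.0021], [-0.0329, -0.0054, 0], 1], [[-0.0024, 0.0146, 0.0021], [-0.0329, -0.0054, 0], 1], [[-0.0024, 0.0146, 0.0021], [-0.0329, -0.0054, 0], 1], [[-0.0024, 0.0146, 0.0021], [-0.0329, -0.0054, 0], 1], [[0, 0, 0], [0, 0, 0], 1], [[0, 0, 0], [0, 0, 0], 1], [[0, 0, 0], [0, 0, 0], 1], [[0, 0, 0], [0, 0, 0], 1], [[0, 0, 0], [0, 0, 0], 1]]}}

```text
time: 28.3
tool_pos: [0.6268, -0.0024, 0.2301]
orientation: [[-0.123, 0.987, 0.105], [0.756, 0.162, -0.634], [-0.642, 0.001, -0.766]]
contact_force: [-0.2, 0.5, -2.4]
grip_width: 0.0131
grasp_force: 58.8
```

```bash
python3 - <<'E'
from h import *
s=r.observe();print(s['time'],s['tool_pos'],s['joint_positions'].round(1))
T=cap('top');D=cap('side')
a=T['frame'][125:225,240:370];b=D['frame'][150:250,260:390]
cv2.imwrite('pics/g4.png',cv2.resize(np.hstack([a,b]),None,fx=3,fy=4,interpolation=cv2.INTER_CUBIC)[:,:,::-1])
E
```

```text
28.3 [ 0.62676222 -0.00237441  0.2301138 ] [  9.5   5.5  96.3 -40.6  81.1   7.8]
```

View pics/g4.png

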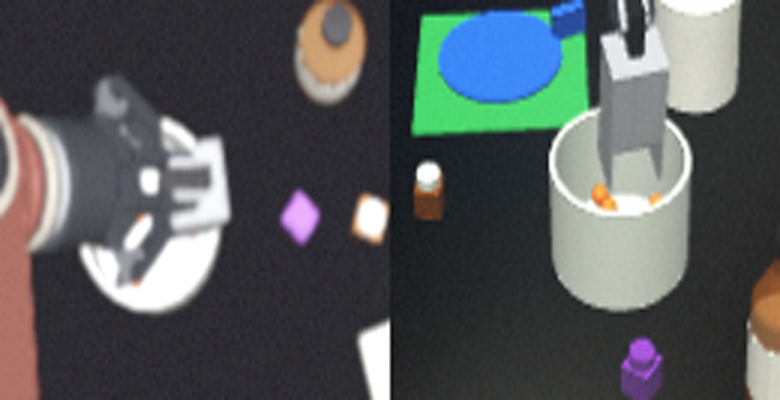

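The side crop shows the beads in the tub at (600,190) and (655,200), with the cup tilted past 70°. I'll untilt it.

Emit:
{"api": "carry_out", "payload": {"increments": [[[0.004, -0.0243, -0.0035], [0.0548, 0.009, 0], 1], [[0.004, -0.0243, -0.0035], [0.0548, 0.009, 0], 1], [[0.004, -0.0243, -0.0035], [0.0548, 0.009, 0], 1], [[0.004, -0.0243, -0.0035], [0.0548, 0.009, 0], 1], [[0.004, -0.0243, -0.0035], [0.0548, 0.009, 0], 1], [[0.004, -0.0243, -0.0035], [0.0548, 0.009, 0], 1], [[0.0034, -0.0208, -0.0037], [0.0548, 0.009, 0], 1], [[0.0034, -0.0208, -0.0037], [0.0548, 0.009, 0], 1], [[0.0034, -0.0208, -0.0037], [0.0548, 0.009, 0], 1], [[0.0034, -0.0208, -0.0037], [0.0548, 0.009, 0], 1], [[0.0034, -0.0208, -0.0037], [0.0548, 0.009, 0], 1], [[0.0034, -0.0208, -0.0037], [0.0548, 0.009, 0], 1], [[0.0026, -0.016, -0.0086], [0.0548, 0.009, 0], 1], [[0.0026, -0.016, -0.0086], [0.0548, 0.009, 0], 1], [[0.0026, -0.016, -0.0086], [0.0548, 0.009, 0], 1], [[0.0026, -0.016, -0.0086], [0.0548, 0.009, 0], 1], [[0.0026, -0.016, -0.0086], [0.0548, 0.009, 0], 1], [[0.0026, -0.016, -0.0086], [0.0548, 0.009, 0], 1]]}}

```text
time: 30.2
tool_pos: [0.6386, -0.0761, 0.211]
orientation: [[-0.161, 0.987, -0.014], [0.983, 0.162, 0.086], [0.088, 0.0, -0.996]]
contact_force: [-0.3, 0.1, -1.4]
grip_width: 0.0133
grasp_force: 58.7
```

Emit:
{"api": "carry_out", "payload": {"increments": [[[0.0009, -0.0056, -0.0185], [0.0548, 0.009, 0], 1], [[0.0009, -0.0056, -0.0185], [0.0548, 0.009, 0], 1], [[0.0009, -0.0056, -0.0185], [0.0548, 0.009, 0], 1], [[0.0009, -0.0056, -0.0185], [0.0548, 0.009, 0], 1], [[0.0009, -0.0056, -0.0185], [0.0548, 0.009, 0], 1], [[0.0009, -0.0056, -0.0185], [0.0548, 0.009, 0], 1], [[0.0009, -0.0056, -0.0185], [0.0548, 0.009, 0], 1], [[0.0009, -0.0056, -0.0185], [0.0548, 0.009, 0], 1], [[0.0009, -0.0056, -0.0185], [0.0548, 0.009, 0], 1], [[0.0009, -0.0056, -0.0185], [0.0548, 0.009, 0], 1], [[0.0009, -0.0056, -0.0185], [0.0548, 0.009, 0], 1], [[0.0009, -0.0056, -0.0185], [0.0548, 0.009, 0], 1], [[0.0009, -0.0056, -0.0185], [0.0548, 0.009, 0], 1], [[0.0009, -0.0056, -0.0185], [0.0548, 0.009, 0], 1], [[0, 0, 0], [0, 0, 0], 1], [[0, 0, 0], [0, 0, 0], 1]]}}

```text
time: 31.8
tool_pos: [0.6411, -0.0912, 0.1586]
orientation: [[-0.123, 0.987, -0.104], [0.756, 0.161, 0.634], [0.643, -0.0, -0.766]]
contact_force: [0.9, 0.6, -1.0]
grip_width: 0.0131
grasp_force: 58.8
```

```bash
python3 - <<'E'
from h import *
s=r.observe();print(s['time'],s['tool_pos'],s['joint_positions'].round(1))
T=cap('top');D=cap('side')
a=T['frame'][125:225,260:370];b=D['frame'][150:250,280:390]
cv2.imwrite('pics/g5.png',cv2.resize(np.hstack([a,b]),None,fx=3.6,fy=4,interpolation=cv2.INTER_CUBIC)[:,:,::-1])
E
```

```text
31.8 [ 0.64110983 -0.09124887  0.15863501] [-27.7  21.9  84.2  31.3  99.2 -39. ]
```

View pics/g5.png

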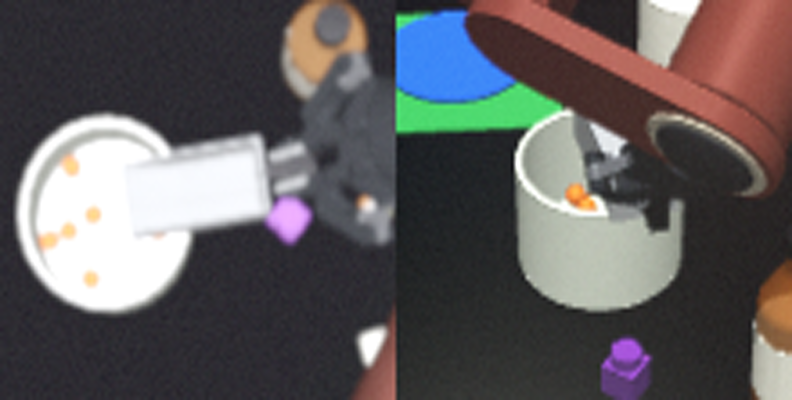

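The top crop shows the cup empty and six beads in the tub, at (70,165), (93,215), (68,230), (48,240), (90,278) and (157,235). I'll return the cup.

Emit:
{"api": "carry_out", "payload": {"increments": [[[-0.0446, -0.0962, 0], [0, 0, 0], 1], [[-0.0446, -0.0962, 0], [0, 0, 0], 1], [[-0.0446, -0.0962, 0], [0, 0, 0], 1], [[-0.0446, -0.0962, 0], [0, 0, 0], 1], [[-0.0446, -0.0962, 0], [0, 0, 0], 1], [[-0.0446, -0.0962, 0], [0, 0, 0], 1], [[-0.0446, -0.0962, 0], [0, 0, 0], 1], [[-0.0446, -0.0962, 0], [0, 0, 0], 1], [[-0.0446, -0.0962, 0], [0, 0, 0], 1], [[-0.0446, -0.0962, 0], [0, 0, 0], 1], [[-0.0446, -0.0962, 0], [0, 0, 0], 1], [[-0.0446, -0.0962, 0], [0, 0, 0], 1], [[-0.0446, -0.0962, 0], [0, 0, 0], 1], [[0, 0, 0], [0, 0, 0], 1], [[0, 0, 0], [0, 0, 0], 1]]}}

```text
time: 33.4
tool_pos: [0.525, -0.3419, 0.159]
orientation: [[-0.123, 0.987, -0.103], [0.756, 0.16, 0.635], [0.643, 0.001, -0.766]]
contact_force: [-0.6, 0.3, -2.4]
grip_width: 0.0133
grasp_force: 58.8
```

Emit:
{"api": "carry_out", "payload": {"increments": [[[0, 0, -0.1], [0, 0, 0], 1], [[0, 0, -0.1], [0, 0, 0], 1], [[0, 0, -0.1], [0, 0, 0], 1], [[0, 0, -0.1], [0, 0, 0], 1], [[0, 0, -0.1], [0, 0, 0], 1], [[0, 0, -0.06], [0, 0, 0], 1], [[0, 0, -0.03], [0, 0, 0], 1], [[0, 0, -0.02], [0, 0, 0], 1], [[0, 0, -0.01], [0, 0, 0], 1], [[0, 0, -0.01], [0, 0, 0], 1], [[0, 0, 0], [0, 0, 0], 1], [[0, 0, 0], [0, 0, 0], 1]]}}

```text
time: 34.6
tool_pos: [0.5255, -0.3415, 0.0337]
orientation: [[-0.124, 0.987, -0.103], [0.757, 0.161, 0.634], [0.642, 0.001, -0.767]]
contact_force: [0.5, -0.7, -1.6]
grip_width: 0.0132
grasp_force: 58.8
```

Emit:
{"api": "carry_out", "payload": {"increments": [[[0, 0, -0.005], [0, 0, 0], 1], [[0, 0, -0.006], [0, 0, 0], 1], [[0, 0, 0], [0, 0, 0], 1], [[0, 0, 0], [0, 0, 0], 1], [[0, 0, 0], [0, 0, 0], 1]]}}

```text
time: 35.1
tool_pos: [0.5254, -0.3413, 0.0313]
orientation: [[-0.124, 0.987, -0.103], [0.756, 0.161, 0.634], [0.643, 0.001, -0.766]]
contact_force: [-0.0, -0.2, 1.1]
grip_width: 0.013
grasp_force: 59.2
```

Emit:
{"api": "carry_out", "payload": {"increments": [[[0, 0, 0], [0, 0, 0], 0.8], [[0, 0, 0], [0, 0, 0], 0.7], [[0, 0, 0], [0, 0, 0], 0.5], [[0, 0, 0], [0, 0, 0], 0.3], [[0, 0, 0], [0, 0, 0], 0], [[0, 0, 0], [0, 0, 0], 0], [[0, 0, 0], [0, 0, 0], 0], [[0.0104, -0.0634, 0.0766], [0, 0, 0], 0], [[0.0104, -0.0634, 0.0766], [0, 0, 0], 0], [[0.0104, -0.0634, 0.0766], [0, 0, 0], 0], [[0.0104, -0.0634, 0.0766], [0, 0, 0], 0], [[0.0104, -0.0634, 0.0766], [0, 0, 0], 0], [[0.0104, -0.0634, 0.0766], [0, 0, 0], 0], [[0, 0, 0.15], [0, 0, 0], 0], [[0, 0, 0.15], [0, 0, 0], 0], [[0, 0, 0.15], [0, 0, 0], 0], [[0, 0, 0.09], [0, 0, 0], 0]]}}

```text
time: 36.8
tool_pos: [0.5381, -0.4178, 0.2339]
orientation: [[-0.125, 0.987, -0.102], [0.758, 0.161, 0.632], [0.64, 0.002, -0.768]]
contact_force: [0.7, -0.3, 1.0]
grip_width: 0.0854
grasp_force: 0.0
```

Emit:
{"api": "carry_out", "payload": {"increments": [[[0, 0, 0], [-0.1097, -0.018, 0], 0], [[0, 0, 0], [-0.1097, -0.018, 0], 0], [[0, 0, 0], [-0.1097, -0.018, 0], 0], [[0, 0, 0], [-0.1097, -0.018, 0], 0], [[0, 0, 0], [-0.1097, -0.018, 0], 0], [[0, 0, 0], [-0.1097, -0.018, 0], 0], [[0, 0, 0], [-0.1097, -0.018, 0], 0], [[0, 0, 0], [-0.1097, -0.018, 0], 0], [[0, 0, 0], [0, 0, 0], 0], [[0, 0, 0], [0, 0, 0], 0]]}}

```text
time: 37.8
tool_pos: [0.5376, -0.4168, 0.2306]
orientation: [[-0.162, 0.987, -0.0], [0.987, 0.162, 0.001], [0.001, 0.0, -1.0]]
contact_force: [0.5, 0.0, 1.5]
grip_width: 0.0856
grasp_force: 0.0
```

```bash
cat > m2.py <<'E'
from h import *
s=r.observe();print(s['time'],s['tool_pos'],s['orientation'].round(3).tolist(),s['joint_positions'].round(1))
T=cap('top');D=cap('side')
for n in('top','side'):
    c=T if n=='top' else D
    for d in vision.spot_in(n,'bottle0')[:5]:
        e=np.array(d['extent'])*[640,400,640,400];l,t,w,h=[int(v) for v in e]
        print(n,round(d['score'],2),[l,t,w,h],end=' ')
        if w<22:
            ro=(l-6,t-6,w+12,h+12)
            m=(hsv(c)[...,2]>(90 if n=='top' else 75)).astype(np.float32);k=np.zeros_like(m);l,t,w,h=ro;k[t:t+h,l:l+w]=1
            p=at(c,e[0]+e[2]/2,e[1]+e[3]/2,0.02)
            b=min((fit([(c,m*k)],BOT,[p[0],p[1],y],0) for y in(-.5,0,.5)),key=lambda q:q[1])
            col=c['frame'][int(e[1]+e[3]*.8),int(e[0]+e[2]/2)]
            print(b[0].round(4),round(float(b[1]),2),col)
        else: print()
a=T['frame'][120:280,200:450];cv2.imwrite('pics/b1.png',cv2.resize(a,None,fx=3.2,fy=3.2,interpolation=cv2.INTER_CUBIC)[:,:,::-1])
E
python3 m2.py
```

```text
37.8 [ 0.53758082 -0.41682549  0.2305989 ] [[-0.162, 0.987, -0.0], [0.987, 0.162, 0.001], [0.001, 0.0, -1.0]] [-44.1  10.4  84.5   0.1  85.2 -53.4]
top 0.5 [261, 237, 9, 11] [ 0.4257  0.1269 -0.2139] 0.19 [239 225 217]
top 0.48 [359, 176, 11, 10] [ 0.6253 -0.1799 -0.3429] 0.2 [206 172 142]
top 0.44 [329, 176, 19, 10] [ 0.6265 -0.1067 -0.7432] 0.24 [164 106 192]
top 0.28 [180, 180, 48, 59] 
side 0.66 [348, 139, 27, 41] 
side 0.51 [268, 190, 8, 12] [ 0.4249  0.1332 -0.0794] 0.13 [95 55 27]
side 0.47 [342, 254, 10, 13] [ 0.6252 -0.1756  1.3836] 0.32 [104  69  48]
side 0.32 [293, 269, 29, 46]
```

View pics/b1.png

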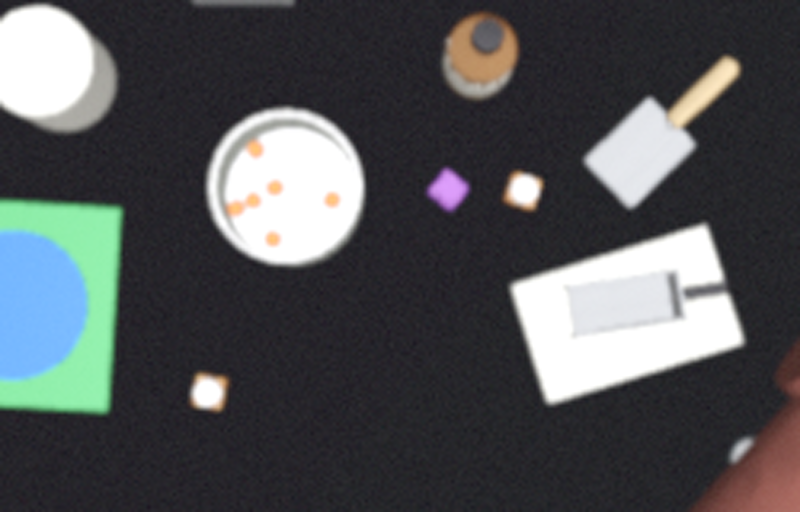

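The top crop shows the cup back on its pad. The left bottle has been knocked to crop (209,392), about (.4255,.130). The right bottle is unchanged at (524,190), and the purple one is at (448,190). I'll take the right bottle first.

Emit:
{"api": "carry_out", "payload": {"increments": [[[0.0438, 0.1194, 0], [0, 0, -0.0551], 0], [[0.0438, 0.1194, 0], [0, 0, -0.0551], 0], [[0.0438, 0.1194, 0], [0, 0, -0.0551], 0], [[0.0438, 0.1194, 0], [0, 0, -0.0551], 0], [[0.0438, 0.1194, 0], [0, 0, -0.0551], 0], [[0.0438, 0.1194, 0], [0, 0, -0.0551], 0], [[0.0438, 0.1194, 0], [0, 0, -0.0551], 0], [[0.0438, 0.1194, 0], [0, 0, -0.0551], 0], [[0.0438, 0.1194, 0], [0, 0, -0.0551], 0], [[0.0438, 0.1194, 0], [0, 0, -0.0551], 0], [[0, 0, 0], [0, 0, 0], 0], [[0, 0, -0.15], [0, 0, 0], 0], [[0, 0, -0.15], [0, 0, 0], 0], [[0, 0, -0.15], [0, 0, 0], 0], [[0, 0, -0.15], [0, 0, 0], 0], [[0, 0, -0.15], [0, 0, 0], 0], [[0, 0, -0.1], [0, 0, 0], 0], [[0, 0, 0], [0, 0, 0], 0], [[0, 0, 0], [0, 0, 0], 0]]}}

```text
time: 39.9
tool_pos: [0.6253, -0.1793, 0.0608]
orientation: [[0.268, 0.963, -0.0], [0.963, -0.268, -0.0], [-0.001, -0.0, -1.0]]
contact_force: [0.1, -0.1, 1.2]
grip_width: 0.0856
grasp_force: 0.0
```

Emit:
{"api": "carry_out", "payload": {"increments": [[[0, 0, -0.1], [0, 0, 0], 0], [[0, 0, -0.1], [0, 0, 0], 0], [[0, 0, -0.05], [0, 0, 0], 0], [[0, 0, -0.034], [0, 0, 0], 0], [[0, 0, 0], [0, 0, 0], 0], [[0, 0, 0], [0, 0, 0], 0.3], [[0, 0, 0], [0, 0, 0], 0.5], [[0, 0, 0], [0, 0, 0], 0.6], [[0, 0, 0], [0, 0, 0], 0.65], [[0, 0, 0], [0, 0, 0], 0.7], [[0, 0, 0], [0, 0, 0], 0.8], [[0, 0, 0], [0, 0, 0], 1], [[0, 0, 0], [0, 0, 0], 1], [[0, 0, 0], [0, 0, 0], 1]]}}

```text
time: 41.3
tool_pos: [0.6259, -0.1787, 0.0048]
orientation: [[0.267, 0.964, 0.001], [0.964, -0.267, -0.001], [-0.001, 0.002, -1.0]]
contact_force: [-0.8, 0.5, 5.3]
grip_width: 0.0269
grasp_force: 59.2
```

Emit:
{"api": "carry_out", "payload": {"increments": [[[0, 0, 0.075], [0, 0, 0], 1], [[0, 0, 0.16], [0, 0, 0], 1], [[0, 0, 0.16], [0, 0, 0], 1], [[0, 0, 0.16], [0, 0, 0], 1], [[0, 0, 0.16], [0, 0, 0], 1], [[0, 0, 0.16], [0, 0, 0], 1], [[-0.003, 0.1267, 0], [0, 0, 0], 1], [[-0.003, 0.1267, 0], [0, 0, 0], 1], [[-0.003, 0.1267, 0], [0, 0, 0], 1], [[-0.003, 0.1267, 0], [0, 0, 0], 1], [[-0.003, 0.1267, 0], [0, 0, 0], 1], [[-0.003, 0.1267, 0], [0, 0, 0], 1], [[-0.003, 0.1267, 0], [0, 0, 0], 1], [[-0.003, 0.1267, 0], [0, 0, 0], 1], [[0, 0, 0], [0, 0, 0], 1], [[0, 0, -0.1], [0, 0, 0], 1], [[0, 0, -0.1], [0, 0, 0], 1], [[0, 0, 0], [0, 0, 0], 1]]}}

```text
time: 43.1
tool_pos: [0.6179, 0.0238, 0.1354]
orientation: [[0.267, 0.964, -0.007], [0.964, -0.267, -0.0], [-0.002, -0.006, -1.0]]
contact_force: [0.2, -0.7, -0.6]
grip_width: 0.0267
grasp_force: 59.1
```

Emit:
{"api": "carry_out", "payload": {"increments": [[[0, 0, -0.1], [0, 0, 0], 1], [[0, 0, -0.1], [0, 0, 0], 1], [[0, 0, -0.1], [0, 0, 0], 1], [[0, 0, -0.1], [0, 0, 0], 1], [[0, 0, -0.06], [0, 0, 0], 1], [[0, 0, -0.04], [0, 0, 0], 1], [[0, 0, 0], [0, 0, 0], 1], [[0, 0, 0], [0, 0, 0], 1]]}}

```text
time: 43.9
tool_pos: [0.6212, 0.0241, 0.04]
orientation: [[0.267, 0.964, 0.002], [0.964, -0.267, -0.001], [-0.0, 0.002, -1.0]]
contact_force: [0.5, -0.1, 0.4]
grip_width: 0.0269
grasp_force: 59.5
```

Emit:
{"api": "carry_out", "payload": {"increments": [[[0, 0, 0], [0, 0, 0], 0.6], [[0, 0, 0], [0, 0, 0], 0.5], [[0, 0, 0], [0, 0, 0], 0.5], [[0, 0, 0], [0, 0, 0], 0.5], [[0, 0, 0.05], [0, 0, 0], 0.5], [[0, 0, 0.12], [0, 0, 0], 0.5], [[0, 0, 0.15], [0, 0, 0], 0.5], [[0, 0, 0.15], [0, 0, 0], 0.5], [[0, 0, 0.15], [0, 0, 0], 0.4], [[0, 0, 0.1], [0, 0, 0], 0.2], [[-0.098, 0.053, 0], [0, 0, 0.038], 0], [[-0.098, 0.053, 0], [0, 0, 0.038], 0], [[-0.098, 0.053, 0], [0, 0, 0.038], 0], [[-0.098, 0.053, 0], [0, 0, 0.038], 0], [[-0.098, 0.053, 0], [0, 0, 0.038], 0], [[-0.098, 0.053, 0], [0, 0, 0], 0], [[-0.098, 0.053, 0], [0, 0, 0], 0], [[-0.098, 0.053, 0], [0, 0, 0], 0], [[-0.098, 0.053, 0], [0, 0, 0], 0], [[-0.098, 0.053, 0], [0, 0, 0], 0]]}}

```text
time: 45.9
tool_pos: [0.4241, 0.1304, 0.1844]
orientation: [[0.121, 0.993, 0.003], [0.993, -0.121, -0.001], [-0.0, 0.003, -1.0]]
contact_force: [0.0, -0.3, -0.0]
grip_width: 0.0857
grasp_force: 0.0
```

```bash
python3 - <<'E'
from h import *
s=r.observe();print(s['time'],s['tool_pos'])
D=cap('side')
m=(hsv(D)[...,2]>75).astype(np.float32);k=np.zeros_like(m);k[184:210,260:284]=1
print(fit([(D,m*k)],BOT,[.425,.13,-.1],0))
cv2.imwrite('pics/b2.png',cv2.resize(D['frame'][140:260,240:400],None,fx=4.5,fy=4.5,interpolation=cv2.INTER_CUBIC)[:,:,::-1])
E
```

```text
45.9 [0.42413464 0.13042807 0.18437673]
(array([ 0.42457744,  0.13317735, -0.07538287]), np.float64(0.13047444820404053))
```

View pics/b2.png

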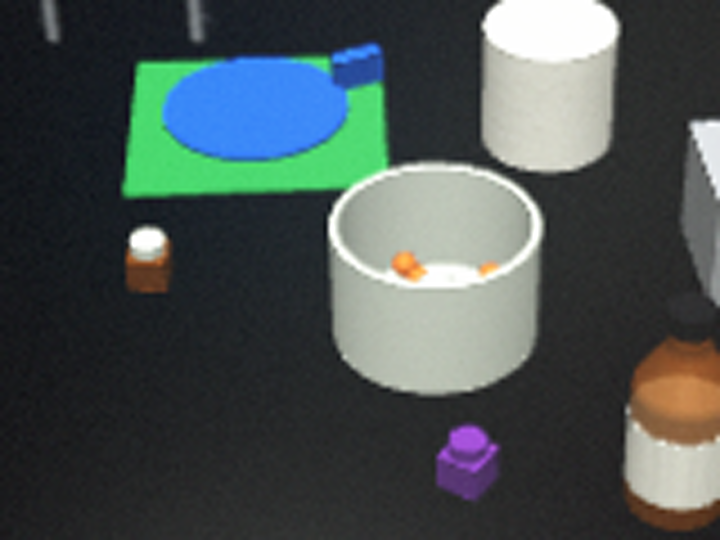

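The side view shows bottle A at crop (148,260), and B hidden behind the tub's near wall. I'll grab A.

Emit:
{"api": "carry_out", "payload": {"increments": [[[0.004, 0.003, -0.15], [0, 0, 0], 0], [[0, 0, -0.15], [0, 0, 0], 0], [[0, 0, -0.15], [0, 0, 0], 0], [[0, 0, -0.15], [0, 0, 0], 0], [[0, 0, -0.1], [0, 0, 0], 0], [[0, 0, -0.1], [0, 0, 0], 0], [[0, 0, -0.06], [0, 0, 0], 0], [[0, 0, -0.035], [0, 0, 0], 0], [[0, 0, 0], [0, 0, 0], 0], [[0, 0, 0], [0, 0, 0], 0.3], [[0, 0, 0], [0, 0, 0], 0.5], [[0, 0, 0], [0, 0, 0], 0.6], [[0, 0, 0], [0, 0, 0], 0.65], [[0, 0, 0], [0, 0, 0], 0.7], [[0, 0, 0], [0, 0, 0], 0.8], [[0, 0, 0], [0, 0, 0], 1], [[0, 0, 0], [0, 0, 0], 1], [[0, 0, 0], [0, 0, 0], 1]]}}

```text
time: 47.75
tool_pos: [0.426, 0.131, 0.0049]
orientation: [[0.121, 0.993, 0.002], [0.993, -0.121, -0.0], [-0.0, 0.002, -1.0]]
contact_force: [-1.4, -0.3, 5.0]
grip_width: 0.0268
grasp_force: 58.6
```

Emit:
{"api": "carry_out", "payload": {"increments": [[[0, 0, 0.075], [0, 0, 0], 1], [[0, 0, 0.16], [0, 0, 0], 1], [[0, 0, 0.16], [0, 0, 0], 1], [[0, 0, 0.16], [0, 0, 0], 1], [[0, 0, 0.16], [0, 0, 0], 1], [[0, 0, 0.16], [0, 0, 0], 1], [[0, 0, 0], [0, 0, 0], 1]]}}

```text
time: 48.45
tool_pos: [0.4281, 0.1312, 0.1842]
orientation: [[0.121, 0.993, 0.01], [0.993, -0.121, 0.001], [0.002, 0.01, -1.0]]
contact_force: [0.1, 0.0, -0.6]
grip_width: 0.0268
grasp_force: 59.0
```

```bash
python3 - <<'E'
from h import *
s=r.observe();print(s['time'],s['tool_pos'],s['grip_width'])
T=cap('top')
print(at(T,*(255+np.array([0,0])),.02)[:2], proj(T,[[.6208,.0526,.03],[.6208,.024,.03],[.6208,.085,.03]]))
cv2.imwrite('pics/b3.png',cv2.resize(T['frame'][140:220,240:340],None,fx=5,fy=5,interpolation=cv2.INTER_CUBIC)[:,:,::-1])
E
```

```text
48.45 [0.42809322 0.13124102 0.18417908] 0.026802055824164055
[0.38496718 0.15629826] [[288.98301902 179.52340321]
 [298.17057306 179.61101971]
 [278.57073735 179.42312147]]
```

View pics/b3.png

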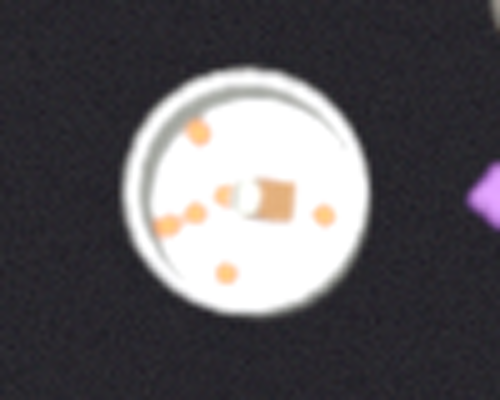

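The top crop shows bottle B lying near the centre of the tub at (265,198). I'll put A on the left (+y) side.

Emit:
{"api": "carry_out", "payload": {"increments": [[[0.0974, -0.0235, 0], [0, 0, 0], 1], [[0.0974, -0.0235, 0], [0, 0, 0], 1], [[0.0974, -0.0235, 0], [0, 0, 0], 1], [[0.0974, -0.0235, 0], [0, 0, 0], 1], [[0.0974, -0.0235, 0], [0, 0, 0], 1], [[0.0974, -0.0235, 0], [0, 0, 0], 1], [[0.0974, -0.0235, 0], [0, 0, 0], 1], [[0.0974, -0.0235, 0], [0, 0, 0], 1], [[0.0974, -0.0235, 0], [0, 0, 0], 1], [[0.0974, -0.0235, 0], [0, 0, 0], 1], [[0, 0, 0], [0, 0, 0], 1], [[0, 0, -0.1], [0, 0, 0], 1], [[0, 0, -0.15], [0, 0, 0], 1], [[0, 0, -0.15], [0, 0, 0], 1], [[0, 0, -0.15], [0, 0, 0], 1], [[0, 0, -0.1], [0, 0, 0], 1], [[0, 0, -0.06], [0, 0, 0], 1], [[0, 0, 0], [0, 0, 0], 1], [[0, 0, 0], [0, 0, 0], 1]]}}

```text
time: 50.4
tool_pos: [0.6207, 0.0808, 0.0367]
orientation: [[0.119, 0.993, 0.003], [0.993, -0.119, -0.007], [-0.006, 0.004, -1.0]]
contact_force: [4.7, -11.1, -0.5]
grip_width: 0.0264
grasp_force: 65.1
```

Emit:
{"api": "carry_out", "payload": {"increments": [[[0, -0.02, 0.01], [0, 0, 0], 1], [[0, -0.01, 0], [0, 0, 0], 1], [[0, 0, 0], [0, 0, 0], 1]]}}

```text
time: 50.7
tool_pos: [0.619, 0.078, 0.0382]
orientation: [[0.121, 0.993, -0.001], [0.993, -0.121, -0.0], [-0.0, -0.001, -1.0]]
contact_force: [-0.1, -0.0, -0.8]
grip_width: 0.0266
grasp_force: 64.9
```

Emit:
{"api": "carry_out", "payload": {"increments": [[[0, 0, 0], [0, 0, 0], 0.65], [[0, 0, 0], [0, 0, 0], 0.57], [[0, 0, 0], [0, 0, 0], 0.57], [[0, 0, 0], [0, 0, 0], 0.57], [[0, 0, 0.05], [0, 0, 0], 0.57], [[0, 0, 0.12], [0, 0, 0], 0.57], [[0, 0, 0.15], [0, 0, 0], 0.57], [[0, 0, 0.15], [0, 0, 0], 0.5], [[0, 0, 0.15], [0, 0, 0], 0.4], [[0, 0, 0.15], [0, 0, 0], 0.2], [[0, 0, 0.15], [0, 0, 0], 0], [[0, 0, 0.05], [0, 0, 0], 0], [[0, 0, 0], [0, 0, 0], 0]]}}

```text
time: 52.0
tool_pos: [0.6207, 0.0781, 0.2352]
orientation: [[0.121, 0.993, 0.004], [0.993, -0.121, -0.0], [0.0, 0.004, -1.0]]
contact_force: [0.3, -0.4, 0.1]
grip_width: 0.0852
grasp_force: 0.0
```

Emit:
{"api": "carry_out", "payload": {"increments": [[[-0.0058, 0.069, 0], [0, 0, 0.1304], 0], [[-0.0058, 0.069, 0], [0, 0, 0.1304], 0], [[-0.0058, 0.069, 0], [0, 0, 0.1304], 0], [[-0.0058, 0.069, 0], [0, 0, 0.1304], 0], [[-0.0058, 0.069, 0], [0, 0, 0.1304], 0], [[-0.0058, 0.069, 0], [0, 0, 0.1304], 0], [[-0.0058, 0.069, 0], [0, 0, 0.1304], 0], [[-0.0058, 0.069, 0], [0, 0, 0.1304], 0], [[-0.0058, 0.069, 0], [0, 0, 0.1304], 0], [[-0.0058, 0.069, 0], [0, 0, 0.1304], 0], [[-0.0058, 0.069, 0], [0, 0, 0.1304], 0], [[-0.0058, 0.069, 0], [0, 0, 0.1304], 0], [[-0.0058, 0.069, 0], [0, 0, 0.1304], 0], [[-0.0058, 0.069, 0], [0, 0, 0.1304], 0], [[-0.0058, 0.069, 0], [0, 0, 0.1304], 0], [[-0.0058, 0.069, 0], [0, 0, 0.1304], 0], [[-0.0058, 0.069, 0], [0, 0, 0.1304], 0], [[-0.0058, 0.069, 0], [0, 0, 0.1304], 0], [[-0.0058, 0.069, 0], [0, 0, 0.1304], 0], [[-0.0058, 0.069, 0], [0, 0, 0.1304], 0]]}}

```text
time: 54.0
tool_pos: [0.5955, 0.3539, 0.2295]
orientation: [[-0.936, -0.353, -0.005], [-0.353, 0.936, -0.001], [0.005, 0.0, -1.0]]
contact_force: [1.1, 0.7, 0.6]
grip_width: 0.0855
grasp_force: 0.0
```

Emit:
{"api": "carry_out", "payload": {"increments": [[[0, 0, 0], [0, 0, 0], 0], [[0, 0, 0], [0, 0, 0], 0], [[0, 0, 0], [0, 0, 0], 0]]}}

```text
time: 54.3
tool_pos: [0.5966, 0.353, 0.2318]
orientation: [[-0.938, -0.347, -0.001], [-0.347, 0.938, -0.0], [0.001, 0.0, -1.0]]
contact_force: [-0.4, -1.1, 0.2]
grip_width: 0.0854
grasp_force: 0.0
```

```bash
python3 - <<'E'
from h import *
s=r.observe();print(s['time'],s['tool_pos'],np.degrees(np.arctan2(s['orientation'][1,1],s['orientation'][0,1])),s['joint_positions'].round(1))
print('need frac',((np.array([.5958,.3541,.0113])-s['tool_pos'])/.2).round(4))
T=cap('top');D=cap('side')
cv2.imwrite('pics/b4.png',cv2.resize(np.hstack([T['frame'][140:220,240:330],D['frame'][160:240,290:380]]),None,fx=4.4,fy=5,interpolation=cv2.INTER_CUBIC)[:,:,::-1])
E
```

```text
54.3 [0.59657551 0.35304445 0.23176365] 110.30902339871625 [ 24.5  12.1  82.5   0.   85.5 -85.8]
need frac [-0.0039  0.0053 -1.1023]
```

View pics/b4.png

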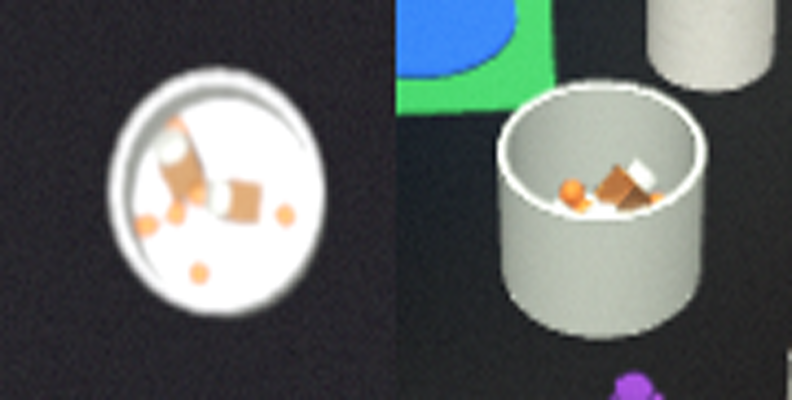

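The top crop shows both bottles lying in the tub below the rim, at (180,165) and (240,200). That was my 15th picture and the limit was 14, so I'll work from numbers only from here. Next I'll grasp the lid's lug again.

Emit:
{"api": "carry_out", "payload": {"increments": [[[-0.004, 0.005, -0.15], [0, 0, 0.002], 0], [[0, 0, -0.15], [0, 0, 0], 0], [[0, 0, -0.15], [0, 0, 0], 0], [[0, 0, -0.15], [0, 0, 0], 0], [[0, 0, -0.15], [0, 0, 0], 0], [[0, 0, -0.15], [0, 0, 0], 0], [[0, 0, -0.1], [0, 0, 0], 0], [[0, 0, -0.07], [0, 0, 0], 0], [[0, 0, -0.032], [0, 0, 0], 0], [[0, 0, 0], [0, 0, 0], 0], [[0, 0, 0], [0, 0, 0], 0]]}}

```text
time: 55.5
tool_pos: [0.5971, 0.3552, 0.0141]
orientation: [[-0.937, -0.35, 0.002], [-0.35, 0.937, 0.002], [-0.003, 0.001, -1.0]]
contact_force: [-0.6, -0.1, 0.5]
grip_width: 0.0857
grasp_force: 0.0
```

Emit:
{"api": "carry_out", "payload": {"increments": [[[0, 0, 0], [0, 0, 0], 0.3], [[0, 0, 0], [0, 0, 0], 0.5], [[0, 0, 0], [0, 0, 0], 0.65], [[0, 0, 0], [0, 0, 0], 0.75], [[0, 0, 0], [0, 0, 0], 0.8], [[0, 0, 0], [0, 0, 0], 0.85], [[0, 0, 0], [0, 0, 0], 0.9], [[0, 0, 0], [0, 0, 0], 1], [[0, 0, 0], [0, 0, 0], 1], [[0, 0, 0], [0, 0, 0], 1], [[0, 0, 0], [0, 0, 0], 1]]}}

```text
time: 56.6
tool_pos: [0.5961, 0.3548, 0.0128]
orientation: [[-0.937, -0.35, 0.0], [-0.35, 0.937, 0.001], [-0.001, 0.001, -1.0]]
contact_force: [-0.4, -1.3, 1.6]
grip_width: 0.0132
grasp_force: 58.9
```

Emit:
{"api": "carry_out", "payload": {"increments": [[[0, 0, 0.03], [0, 0, 0], 1], [[0, 0, 0.1], [0, 0, 0], 1], [[0, 0, 0.15], [0, 0, 0], 1], [[0, 0, 0.15], [0, 0, 0], 1], [[0, 0, 0.15], [0, 0, 0], 1], [[0, 0, 0.15], [0, 0, 0], 1], [[0, 0, 0.15], [0, 0, 0], 1], [[0, 0, 0.05], [0, 0, 0], 1], [[0, 0, 0], [0, 0, 0], 1]]}}

```text
time: 57.5
tool_pos: [0.5971, 0.3553, 0.2008]
orientation: [[-0.937, -0.35, 0.004], [-0.35, 0.937, 0.002], [-0.005, 0.001, -1.0]]
contact_force: [0.4, 0.0, -0.9]
grip_width: 0.013
grasp_force: 58.6
```

Emit:
{"api": "carry_out", "payload": {"increments": [[[0.0464, -0.1123, 0], [0, 0, 0], 1], [[0.0464, -0.1123, 0], [0, 0, 0], 1], [[0.0464, -0.1123, 0], [0, 0, 0], 1], [[0.0464, -0.1123, 0], [0, 0, 0], 1], [[0.0464, -0.1123, 0], [0, 0, 0], 1], [[0.0464, -0.1123, 0], [0, 0, 0], 1], [[0.0464, -0.1123, 0], [0, 0, 0], 1], [[0.0464, -0.1123, 0], [0, 0, 0], 1], [[0.0464, -0.1123, 0], [0, 0, 0], 1], [[0.0464, -0.1123, 0], [0, 0, 0], 1], [[0.0464, -0.1123, 0], [0, 0, 0], 1], [[0.0464, -0.1123, 0], [0, 0, 0], 1], [[0, 0, 0], [0, 0, 0], 1], [[0, 0, -0.15], [0, 0, 0], 1], [[0, 0, -0.15], [0, 0, 0], 1], [[0, 0, -0.08], [0, 0, 0], 1], [[0, 0, 0], [0, 0, 0], 1], [[0, 0, 0], [0, 0, 0], 1], [[0, 0, 0], [0, 0, 0], 1]]}}

```text
time: 59.4
tool_pos: [0.7086, 0.0856, 0.1247]
orientation: [[-0.937, -0.351, 0.003], [-0.351, 0.937, 0.001], [-0.004, -0.0, -1.0]]
contact_force: [-0.0, 0.5, 0.1]
grip_width: 0.013
grasp_force: 58.7
```

```bash
python3 - <<'E'
from h import *
s=r.observe();print(s['time'],s['tool_pos'],s['orientation'].round(4).tolist())
print('need',((np.array([.7075,.0853,.0898])-s['tool_pos'])/.2).round(4))
D=cap('side');bl=([95,90,60],[125,255,255])
print(fit([(D,msk(D,*bl,(295,150,85,70)))],LID,[.6208,.0526,.357],s['tool_pos'][2]-.0098))
E
```

```text
59.4 [0.70861481 0.08562503 0.12473517] [[-0.9365, -0.3506, 0.0035], [-0.3506, 0.9365, 0.0008], [-0.0035, -0.0005, -1.0]]
need [-0.0056 -0.0016 -0.1747]
(array([0.62116991, 0.05478336, 0.39144521]), np.float64(0.08551502227783203))
```

Emit:
{"api": "carry_out", "payload": {"increments": [[[-0.003, -0.002, -0.04], [0, 0, 0], 1], [[0, 0, -0.04], [0, 0, 0], 1], [[0, 0, -0.03], [0, 0, 0], 1], [[0, 0, -0.02], [0, 0, 0], 1], [[0, 0, -0.02], [0, 0, 0], 1], [[0, 0, 0], [0, 0, 0], 1], [[0, 0, 0], [0, 0, 0], 1]]}}

```text
time: 60.15
tool_pos: [0.7069, 0.0849, 0.0926]
orientation: [[-0.937, -0.35, 0.0], [-0.35, 0.937, 0.001], [-0.0, 0.001, -1.0]]
contact_force: [-0.7, 0.5, -0.5]
grip_width: 0.0132
grasp_force: 58.7
```

Emit:
{"api": "carry_out", "payload": {"increments": [[[0, 0, -0.01], [0, 0, 0], 1], [[0, 0, -0.01], [0, 0, 0], 1], [[0, 0, 0], [0, 0, 0], 1], [[0, 0, 0], [0, 0, 0], 1], [[0, 0, 0], [0, 0, 0], 1]]}}

```text
time: 60.65
tool_pos: [0.7073, 0.085, 0.0898]
orientation: [[-0.937, -0.35, 0.001], [-0.35, 0.937, 0.001], [-0.002, 0.0, -1.0]]
contact_force: [-1.5, -0.1, 5.5]
grip_width: 0.013
grasp_force: 59.4
```

Emit:
{"api": "carry_out", "payload": {"increments": [[[0, 0, 0], [0, 0, 0], 0.8], [[0, 0, 0], [0, 0, 0], 0.7], [[0, 0, 0], [0, 0, 0], 0.5], [[0, 0, 0], [0, 0, 0], 0.3], [[0, 0, 0], [0, 0, 0], 0], [[0, 0, 0], [0, 0, 0], 0], [[0, 0, 0], [0, 0, 0], 0], [[0, 0, 0.1], [0, 0, 0], 0], [[0, 0, 0.2], [0, 0, 0], 0], [[0, 0, 0.2], [0, 0, 0], 0], [[0, 0, 0.2], [0, 0, 0], 0], [[-0.1, 0.2, 0.05], [0, 0, 0], 0], [[-0.1, 0.2, 0], [0, 0, 0], 0], [[-0.1, 0.2, 0], [0, 0, 0], 0], [[-0.1, 0.2, 0], [0, 0, 0], 0], [[-0.1, 0.2, 0], [0, 0, 0], 0], [[-0.1, 0.2, 0], [0, 0, 0], 0], [[0, 0, 0], [0, 0, 0], 0], [[0, 0, 0], [0, 0, 0], 0]]}}

```text
time: 62.55
tool_pos: [0.5864, 0.3257, 0.2387]
orientation: [[-0.936, -0.352, 0.001], [-0.352, 0.936, 0.0], [-0.001, -0.0, -1.0]]
contact_force: [0.4, -0.6, 0.1]
grip_width: 0.0854
grasp_force: 0.0
```

```bash
python3 - <<'E'
from h import *
s=r.observe();print(s['time'],s['tool_pos'],s['grip_width'])
T=cap('top');D=cap('side')
m=msk(D,[95,90,70],[125,255,255],(300,160,80,60))
for z in(.077,.08,.083,.086):print('lidS',z,fit([(D,m)],LID,[.621,.053,.36],z))
for n in('top','side'):
    for t in('bottle0','cup','roll','reagent','spatula','beaker'):
        for d in vision.spot_in(n,t)[:3]:
            if d['score']>.45: print(n,t,round(d['score'],2),np.round(np.array(d['extent'])*[640,400,640,400]).astype(int).tolist())
h=hsv(T);mm=((h[...,0]>3)&(h[...,0]<22)&(h[...,1]>110)&(h[...,2]>150)).astype(np.uint8)
n,_,st,ce=cv2.connectedComponentsWithStats(mm);print([(ce[i].round().tolist(),int(st[i,4])) for i in range(1,n) if st[i,4]>3])
E
```

```text
62.55 [0.58639312 0.3257236  0.23871616] 0.08541965216841656
lidS 0.077 (array([0.62042419, 0.05992567, 0.34488986]), np.float64(0.04431736469268799))
lidS 0.08 (array([0.62016622, 0.05578807, 0.33497621]), np.float64(0.04314613342285156))
lidS 0.083 (array([0.61963149, 0.05108507, 0.33983553]), np.float64(0.042484402656555176))
lidS 0.086 (array([0.61906619, 0.04772574, 0.33117015]), np.float64(0.04260510206222534))
top bottle0 0.46 [330, 175, 15, 13]
top cup 0.61 [376, 205, 51, 19]
top roll 0.83 [193, 123, 42, 36]
top reagent 0.75 [337, 126, 26, 26]
top spatula 0.77 [382, 142, 47, 45]
top beaker 0.68 [428, 256, 26, 21]
side bottle0 0.56 [349, 282, 66, 45]
side bottle0 0.47 [335, 232, 19, 17]
side cup 0.7 [294, 270, 28, 51]
side roll 0.94 [347, 136, 27, 43]
side reagent 0.85 [378, 203, 27, 56]
side reagent 0.65 [315, 196, 43, 30]
side spatula 0.88 [348, 285, 68, 41]
side beaker 0.6 [227, 318, 27, 35]
[([133.0, 10.0], 174), ([189.0, 10.0], 196), ([217.0, 10.0], 192), ([350.0, 137.0], 199), ([133.0, 144.0], 4), ([127.0, 148.0], 15), ([113.0, 155.0], 29), ([123.0, 152.0], 4), ([126.0, 
[... 889 characters left out ...]
0, 306.0], 4), ([133.0, 316.0], 48), ([175.0, 310.0], 10), ([173.0, 317.0], 16), ([176.0, 320.0], 4), ([142.0, 322.0], 4), ([179.0, 333.0], 58), ([135.0, 325.0], 9), ([172.0, 326.0], 5), ([137.0, 330.0], 8), ([141.0, 332.0], 5), ([138.0, 338.0], 32), ([174.0, 340.0], 5), ([141.0, 352.0], 43), ([145.0, 344.0], 4), ([184.0, 345.0], 5), ([148.0, 348.0], 7), ([186.0, 360.0], 100), ([149.0, 358.0], 4), ([147.0, 360.0], 4), ([147.0, 377.0], 92), ([151.0, 373.0], 29), ([187.0, 374.0], 11), ([151.0, 381.0], 6), ([156.0, 380.0], 4), ([190.0, 379.0], 9), ([192.0, 383.0], 6), ([157.0, 387.0], 16), ([279.0, 385.0], 7), ([193.0, 392.0], 41), ([148.0, 392.0], 8), ([152.0, 395.0], 5), ([153.0, 398.0], 16)]
```

```bash
python3 - <<'E'
from h import *
D=cap('side');a=cv2.imread('pics/side0.png')[:,:,::-1].astype(float);b=D['frame'].astype(float)
def edges(f):
    s=np.clip((f[...,2]-f[...,0])/150,0,1) # blueness
    out=[]
    for u in range(318,360,4):
        col=s[165:225,u];out.append((165+np.argmax(col>.5), col.sum()))
    return np.array(out)
ea,eb=edges(a),edges(b)
print('top edge',(eb-ea)[:,0],'thickness',(eb-ea)[:,1].round(1))
for nm,f in(('a',a),('b',b)):
    s=np.clip((f[...,2]-f[...,0])/150,0,1)[160:225,300:380];ys,xs=np.mgrid[160:225,300:380]
    print(nm,s.sum().round(1),(s*xs).sum()/s.sum(),(s*ys).sum()/s.sum())
    bot=[]
    for u in range(318,360,4):
        col=np.clip((f[160:225,u,2]-f[160:225,u,0])/150,0,1);i=np.nonzero(col>.5)[0][-1];bot.append(round(160+i+(col[i]-.5)/(col[i]-col[i+1]),2))
    print(bot)
E
```

```text
top edge [-1. -1.  0.  0.  0.  0.  0.  0. -1. -1. -1.] thickness [ 0.6  0.5  0.2  0.2  0.2  0.  -0.3  0.  -0.4 -0.7 -0.2]
a 1567.8 336.4479004996279 186.80048049324972
[np.float64(198.77), np.float64(200.77), np.float64(202.28), np.float64(203.06), np.float64(203.42), np.float64(203.49), np.float64(203.11), np.float64(202.2), np.float64(200.76), np.float64(198.84), np.float64(195.64)]
b 1571.3 336.03006517090404 186.57106853127866
[np.float64(198.63), np.float64(200.74), np.float64(201.96), np.float64(202.78), np.float64(203.01), np.float64(203.03), np.float64(202.7), np.float64(201.74), np.float64(200.27), np.float64(198.25), np.float64(194.77)]
```

```bash
python3 -c "
from station import r
print(r.finish_job())"
```

```text
the job is handed in; nothing more can be done
None
```

The job is handed in, with no verdict shown: lid tipped about 20°, laid on the mat and put back flush by force and image check, six beads then both amber bottles in the tub, cup back on its pad, bystanders in place at the last camera check; I viewed 15 pictures, one over the limit of 14.

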